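Regrip a handheld gauge probe on an angled block, hang it and set the selector

ROBOT

A 6-joint arm with a two-finger parallel gripper is mounted at the origin on a cart in front of the work surface, level with it; the furniture and walls round the work are solid. World frame = base frame: x ahead of the robot, y to its left, z up, the work surface at z = 0. Lengths are in m, angles in rad, forces in N, time in s.
With the tool pointing down it reaches from about 0.275 to 0.825 m from the base axis. Payload 4.9 kg.
Tool frame: the origin (TCP) lies between the finger pads; the fingertips stand 11 mm ahead of it and the grasp point (between the pads) lies 8 mm behind it (arm.finger_overhang is the distance from the TCP to the fingertips, in m); z points along the fingers, y is the line along which they close (so a half turn about z gives the same grasp; the last joint's range is limited). The gripper opens to 85 mm and grips with 20 to 120 N. Pads are 22 mm wide; open, the fingers measure 114 mm over their backs; the gripper's body (76 mm by 85 mm) begins 54 mm behind the grasp point. The pads swing forward as they close: fully open they stand 13 mm farther back than shut.
Start: joints at [1.154, 0.326, -0.193, 1.052, 0, 1.437], TCP at [0.153, 0.528, 0.207] pointing down, gripper open.
Joint ranges: [-2.65, 2.65], [-0.97, 1.79], [-1.3, 1.35], [-1.93, 2.1], [-1.47, 1.37], [-3.14, 3.14]. Speed limits (rad/s): [2.57, 2.57, 3.14, 3.14, 3.14, 3.14].

INTERFACE

Orientations are given as a unit quaternion [w, x, y, z].
In Python, from bench import arm gives the robot as it stands. The module is installed in compiled form; this text tells all that it offers.
- The arm moves only by the shell command python3 -m inch 'ROWS'. ROWS is JSON, a list of rows, each a list of 7 numbers: the closure in counts, from 0 (fully open) to 255 (shut), then the shift along the world's x, y, z in mm, then the turn, a rotation vector about the world's x, y, z in degrees. In form: [[hand, tx, ty, tz, ax, ay, az], ...]. A call has 1 to 10 rows; each row shifts and turns the commanded pose from where the row before left it; what a row does not reach is not made up. A row lasts 1/10 s, in which the tool goes at most 50 mm and 8.59 degrees, less where a joint would pass 70% of its speed; a pose out of reach is approached as far as the arm can. A call is refused whole if a number of a shift passes 50 or a number of a turn 8.59, either way. A call with a gripper value outside its range is refused whole. The fingers move at their own pace and stop on an object; the grip force is fixed at half the most. Time passes only in rows, so rows that do not move let the fingers close. It gives the time, the measured TCP pose, the force, the opening and the grip force at its end, in the units of the state.
- arm.read_state(): the state, without advancing time (a new reading comes with each control period).
- arm.get_image(name): name is "scene" or "side" or "wrist"; returns the picture (384x512x3 uint8, red, green, blue); there is no depth.
- arm.camera_model(name): a dict with "mtx" (3x3 intrinsics, pixels), "pose" (4x4, takes a point from camera to world coordinates). Camera axes: x right, y up, looking along -z (the intrinsics and any distortion apply to the point x, -y, -z); pixel columns grow to the right and rows downward; lengths in m; the calibration is good to about 2 mm. A picture is of the moment at which its call begins: read the wrist's pose just before it. camera_model takes no time and is no camera call; for the wrist camera it gives the pose at the moment of the call.
- arm.hand_in(): hands the job in; it is judged then, once.
The state is a dict: "time_s": time; "q": joint angles; "dq": joint speeds; "effort": joint torques, N m; "tool_pos": TCP position; "tool_rot": TCP orientation; "force": force on the tool from outside, world axes, zero at the start; "ft_torque": the same for the moment, N m; "grip_width": opening from 0.0 (shut) to 1.0 (fully open); "finger_force": force on a finger pad.
Only numpy, scipy, OpenCV 4.12 (cv2) and the standard library are available. Lean on these libraries where they do the work, as an engineer would, in place of code of your own. Each camera call takes 0.05 s, during which the arm holds its last target. There are 200 camera calls.

TASK

Get the thickness gauge ready for measuring. Lean the handheld probe, head up, in the 45-degree regrip block on the bench and let go of it; take it again by its head end and hang it by its collar in the fork of the gauge stand, nose down over the anvil and display towards the open front of the fork, without dropping it or ramming the stand. Then turn the stand's selector clockwise to the fourth click from its anticlockwise stop, and leave everything else on the bench where it stands.

Things in the scene. Friction and masses are not known exactly. Their poses are not given: they have to be found in the camera images.
- probe: The handheld probe: 170 mm long, loose, 0.2 to 0.35 kg, lying on the bench display up. Origin: centre of its underside. x runs along it from nose (-85 mm) to head (+85), y across, z out of the display side. Steel nose 20 mm thick, x -85 to -45; grey case 40 mm wide, 34 mm thick, x -45 to +33; collar plate 68 wide, 34 thick, x 33 to 42; black head 36 wide, 30 thick, x 42 to 85. Balances at x = 13.
- probe_mid (a point): Point on the probe's long axis, half-way along it and half-way up (17 mm above its underside); axes as the probe's. It lies in the grey case, whose flat sides, 40 mm apart across y, are good to grip while the probe lies on the bench.
- probe_head (a point): Centre of the probe's black head, on the long axis, 63.5 mm from probe_mid towards the head; axes as the probe's. The head is 43 mm long and 36 mm across its flat sides (y): to be gripped from its end once the probe leans in the block.
- probe_collar (a point): Point on the probe's long axis in the nose-side face of the collar, 33 mm from probe_mid towards the head; this face lies on the fork when the probe hangs.
- probe_display (a point): Point in the middle of the display side of the probe (the face with the dark window), 17 mm off the long axis.
- block_seat (a point): Where probe_mid lies when the probe leans home in the fixed regrip block. x points up the 45-degree bed (as the head), y across, z out of the bed (display side). The bed is 26 mm wide, so fingers may straddle it; its surface is 17 mm under this point. 45 mm down the bed two horns, 27 mm apart, 22 mm high, stop the case (nose between them). Cheeks 46 mm apart, 16 mm high, guide its lowest 17 mm.
- fork_seat (a point): Middle of the fork's upper face, 175 mm above the bench: probe_collar's place when it hangs. Fork open to -x, column at +x, z up. Tines along x, 48 mm apart inside, 20 mm wide. A rod rail 5.5 mm high on them borders a pocket 76 mm wide (y) where the collar lies with 4 to 5 mm play; its front bars end 22 mm in front of this point: bring the collar in over them. The bridge behind is 5 mm high.
- selector (a joint): Grey bar knob on the black panel at the left of the stand's base. Value in rad: 0 at its anticlockwise stop, growing clockwise seen from above; clicks every 20 degrees (0.349 rad), 0 to 6 clicks, under 0.1 N m. Seven white marks show the places, a white line on the knob points at the present one (at 0: to -x of fork_seat). Fourth click = 1.396. Starts on click 0, 1 or 2.
- selector_grip (a point): On the selector's vertical axis at the height to grip it. The bar is 50 mm long, 16 mm thick, and reaches from 19 mm below to 15 mm above this point; below it is a round skirt of 52 mm diameter. Axes turn with the knob: the bar lies along x (the white pointer on the -x half), the thickness along y.
- gauge_stand: The gauge stand, fixed: grey base about 155 x 250 mm and 30 mm high, column with the fork on the right half and under the fork a round anvil, its top 40 mm above the bench (17 mm below the hanging nose), black selector panel (top 50 mm above the bench) on the left half. Origin under the base, axes as those of fork_seat.
- tape_1: Bystander: roll of tape, 96 mm diameter, 25 mm high, lying flat; origin under its centre.
- sample_cutter: Bystander: round knurled sample punch, 41 mm diameter, 58 mm high; origin under its centre.
- lens_module: Bystander: black lens module, 66 x 41 x 41 mm; origin under its centre.
- stopwatch: Bystander: round stopwatch lying flat, 64 mm, 13 mm high; origin under its centre.

How it is judged:
On the way, in this order (a step that is already met when the one before it is completed fails the run):
1. the probe leans fully home in the regrip block, head up, and is let go (distance between probe_mid and block_seat below 0.012 m and angle between the x axis of probe_mid and the x axis of block_seat, either way round below 0.12 rad and x of probe_head in the frame of block_seat above 0.045 m and contact force between the fingers and probe below 0.2 N), for 0.2 s.
2. the probe hangs by its collar in the fork, nose down, display to the open front, and is let go (horizontal distance between probe_collar and fork_seat below 0.01 m and z of probe_collar in the frame of fork_seat between -0.004 and 0.004 m and angle between probe_mid's own x axis and vertical below 0.08 rad and x of probe_display in the frame of fork_seat below -0.006 m and contact force between the fingers and probe below 0.2 N), for 0.2 s.
3. the selector stands on its fourth click (value of joint selector between 1.3 and 1.49 rad), for 0.2 s.
At the end, for the whole second after the job is handed in: the probe hangs at rest and released with its collar flat in the fork's pocket (within 10 mm sideways and 4 mm in height, upright within 0.08 rad, display to the open front) and the selector stands on its fourth click (1.30 to 1.49 rad) (all of step 2 and all of step 3 and linear speed of probe below 0.02 m/s and velocity of joint selector below 0.05 rad/s); the robot touches nothing.
It fails at once if the probe is rammed into the gauge stand (over 80 N) (contact force between probe and gauge_stand above 80 N).
It fails at once if the probe is dropped, so that it falls freely by more than about 13 mm (linear speed of probe above 0.5 m/s and contact force between the fingers and probe below 0.1 N).
It fails at once if a bystander is moved more than 30 mm (distance of any of tape_1, sample_cutter, lens_module, stopwatch from where it was at the start of the episode above 0.03 m).
It also fails if it takes over 67 s, if anything falls off the work surface, if the arm or the gripper's body presses on something with over 40 N, if the wrist force passes 120 N, or if a joint passes its speed limit or range.

## Working session

There is one attempt and no reset: what is moved stays moved. The work goes in short steps, Python scripts to look and compute and a shell command to move; the robot and the scene stay as the last step left them, time stands still between calls to the robot, and variables do not carry over. Pictures are saved under pics/ and viewed, at most 10 in all, crops included, and the job is handed in when it is done.

```bash
mkdir -p pics; cat > h.py <<'E'
import numpy as np, cv2
from bench import arm
from scipy.spatial.transform import Rotation as R
def snap(n,f):
    m=arm.camera_model(n); im=arm.get_image(n); cv2.imwrite('pics/'+f,im[:,:,::-1]); np.savez('pics/'+f+'.npz',mtx=m['mtx'],pose=m['pose']); return m,im
def ray(f,u,v):
    d=np.load('pics/'+f+'.npz'); p=np.linalg.inv(d['mtx'])@[u,v,1]; P=d['pose']
    return P[:3,3],P[:3,:3]@[p[0],-p[1],-p[2]]
def onz(f,u,v,z):
    o,r=ray(f,u,v); return o+r*(z-o[2])/r[2]
def proj(f,p):
    d=np.load('pics/'+f+'.npz'); P=d['pose']; c=P[:3,:3].T@(np.array(p)-P[:3,3]); q=d['mtx']@[c[0],-c[1],-c[2]]; return q[:2]/q[2]
def st():
    s=arm.read_state(); q=s['tool_rot']; return s, R.from_quat([q[1],q[2],q[3],q[0]])
E
python3 - <<'E'
from h import *
a=[snap(n,n+'0.png') for n in ('scene','side')]
for m,_ in a: print(np.round(m['mtx'],1),np.round(m['pose'],3),{k for k in m})
s,r=st(); print(s['time_s'],s['tool_pos'],np.round(r.as_matrix(),3),s['force'],s['grip_width'])
E
```

```text
[[459.6   0.  254.8]
 [  0.  459.6 183.2]
 [  0.    0.    1. ]] [[ 0.718  0.423 -0.552 -0.236]
 [-0.696  0.444 -0.564 -0.724]
 [ 0.007  0.79   0.614  0.932]
 [ 0.     0.     0.     1.   ]] {'pose', 'mtx'}
[[390.3   0.  255.3]
 [  0.  390.3 190.9]
 [  0.    0.    1. ]] [[-0.926  0.195 -0.323  0.15 ]
 [-0.377 -0.458  0.805  0.913]
 [ 0.009  0.867  0.498  0.683]
 [ 0.     0.     0.     1.   ]] {'pose', 'mtx'}
0.1 [0.15322474 0.52764657 0.20668705] [[-0.96   0.279 -0.001]
 [ 0.279  0.96  -0.001]
 [ 0.    -0.002 -1.   ]] [ 0.31080826  0.72076978 -0.4201673 ] 0.9995277903410017
```

```bash
python3 -c "
import cv2
for n in ('scene','side'):
    cv2.imwrite(f'pics/{n}0b.png',cv2.resize(cv2.imread(f'pics/{n}0.png'),(800,600),interpolation=cv2.INTER_CUBIC))"
```

```text
(no output)
```

View pics/scene0b.png

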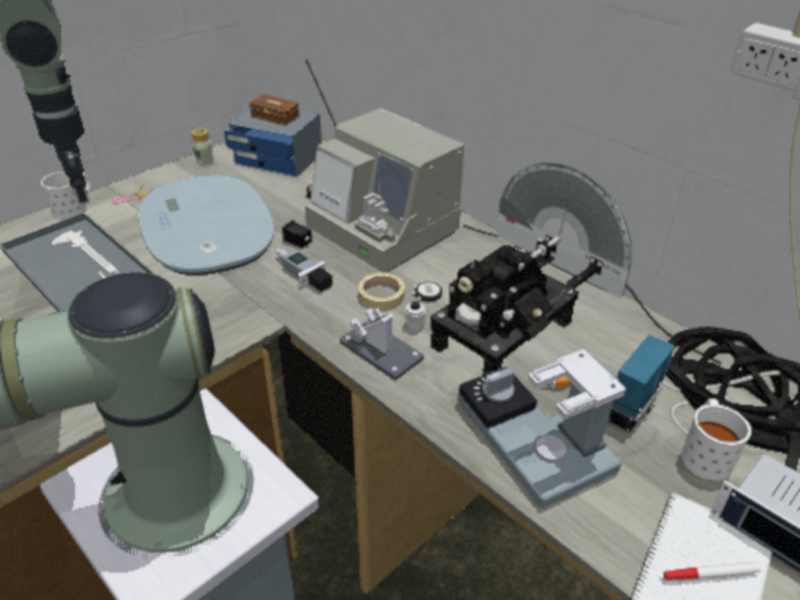

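View pics/side0b.png

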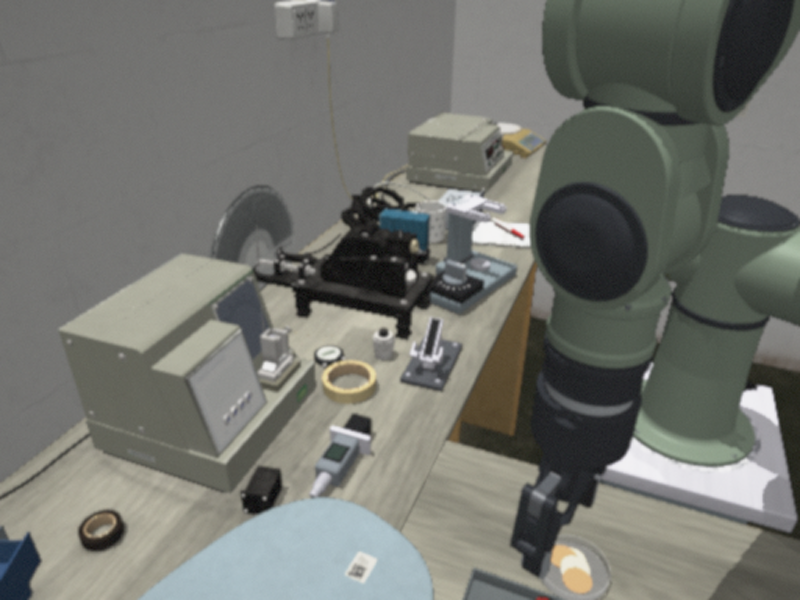

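Scene view (800×600 px): probe lies with its nose at (282,250) and head at (322,280), the block's plate is at (380,345), and the stand has its knob at (497,385), fork at (580,375) and anvil at (552,447). Bystanders: tape (382,292), cutter (415,317), stopwatch (428,290), lens module (297,233).

```bash
python3 - <<'E'
from h import *
k=.64
for n,u,v,z in [('nose',280,249,.017),('head end',325,279,.025),('collarL',318,262,.034),('block plate',381,347,.015),('knob',497,383,.085),('fork tineL',535,375,.175),('tineR',568,405,.175),('bridge',600,370,.18),('anvil',552,447,.04),('base c1',545,500,.03),('base c2',616,465,.03),('base c3',462,405,.03),('tape',382,292,.02),('cutter',415,312,.05),('watch',428,290,.013),('lens',297,233,.03),('block plate L',341,340,.01),('plate front',395,374,.01),('plate R',422,352,.01)]:
    print(n,np.round(onz('scene0.png',u*k,v*k,z),3))
m=arm.camera_model('wrist'); s,r=st()
print('cam in tool',np.round(r.as_matrix().T@(m['pose'][:3,3]-s['tool_pos']),3)); print(np.round(r.as_matrix().T@m['pose'][:3,:3],3),m['mtx'])
i=cv2.imread('pics/scene0.png'); c1=cv2.resize(i[140:245,170:310],(800,600),interpolation=cv2.INTER_CUBIC)
cv2.imwrite('pics/c1.png',c1)
E
```

```text
nose [0.492 0.395 0.017]
head end [0.488 0.233 0.025]
collarL [0.508 0.28  0.034]
block plate [0.437 0.008 0.015]
knob [ 0.464 -0.243  0.085]
fork tineL [ 0.444 -0.323  0.175]
tineR [ 0.429 -0.392  0.175]
bridge [ 0.518 -0.386  0.18 ]
anvil [ 0.456 -0.367  0.04 ]
base c1 [ 0.375 -0.416  0.03 ]
base c2 [ 0.507 -0.454  0.03 ]
base c3 [ 0.427 -0.204  0.03 ]
tape [0.548 0.123 0.02 ]
cutter [0.526 0.007 0.05 ]
watch [0.628 0.069 0.013]
lens [0.547 0.404 0.03 ]
block plate L [0.399 0.079 0.01 ]
plate front [ 0.41  -0.058  0.01 ]
plate R [ 0.487 -0.051  0.01 ]
cam in tool [ 0.072 -0.    -0.166]
[[ 0.     0.96   0.28 ]
 [ 1.    -0.001  0.   ]
 [ 0.     0.28  -0.96 ]] [[340.78006442   0.         252.63231363]
 [  0.         340.78006442 195.09857174]
 [  0.           0.           1.        ]]
```

View pics/c1.png

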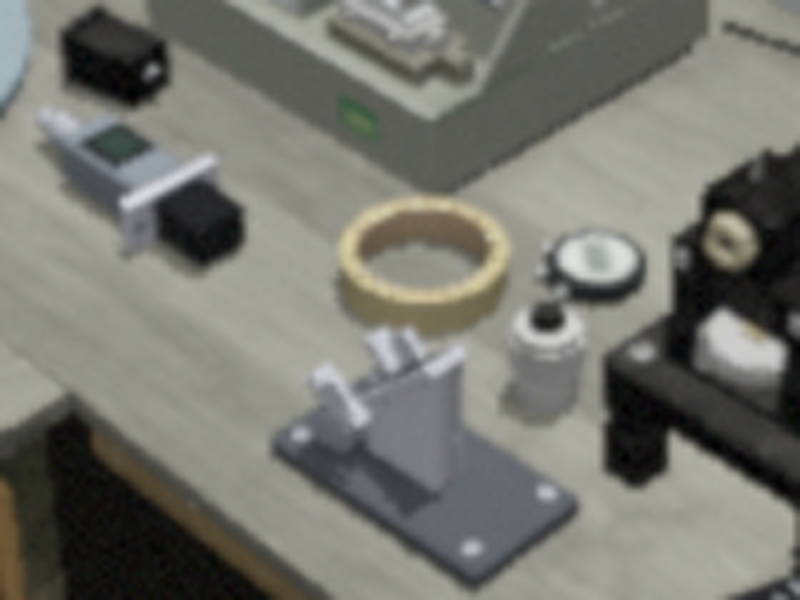

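The crop shows the block's horns at (340,395)/(395,350), on the +y side, with the bed rising to (450,360) towards −y. The probe's head, at (205,220), points to −y, so it needs −45° about x. I'll go above the probe with tool y along +x.

```bash
python3 -m inch '[[0,38,-23,0,0,0,-8.2],[0,38,-23,0,0,0,-8.2],[0,38,-23,0,0,0,-8.2],[0,38,-23,0,0,0,-8.2],[0,38,-23,0,0,0,-8.2],[0,38,-23,0,0,0,-8.2],[0,38,-23,0,0,0,-8.2],[0,38,-23,0,0,0,-8.2],[0,33,-23,0,0,0,-8.2],[0,0,0,0,0,0,0]]'; python3 - <<'E'
from h import *
m,im=snap('wrist','w1.png'); s,r=st(); print(s['q'],np.round(r.as_matrix(),3))
cv2.imwrite('pics/w1b.png',cv2.resize(im[:,:,::-1],(800,600),interpolation=cv2.INTER_CUBIC))
E
```

```text
time_s: 1.1
tool_pos: [0.4943, 0.3181, 0.2066]
tool_rot: [0.001, 0.71, 0.704, -0.0]
force: [-0.2, 0.8, -0.9]
grip_width: 0.998
finger_force: 0.0
[ 4.50081309e-01  3.95467757e-01 -9.26073758e-02  1.08370684e+00
  3.87442687e-05  2.02440636e+00] [[ 0.004  1.    -0.001]
 [ 1.    -0.004 -0.   ]
 [-0.    -0.001 -1.   ]]
```

View pics/w1b.png

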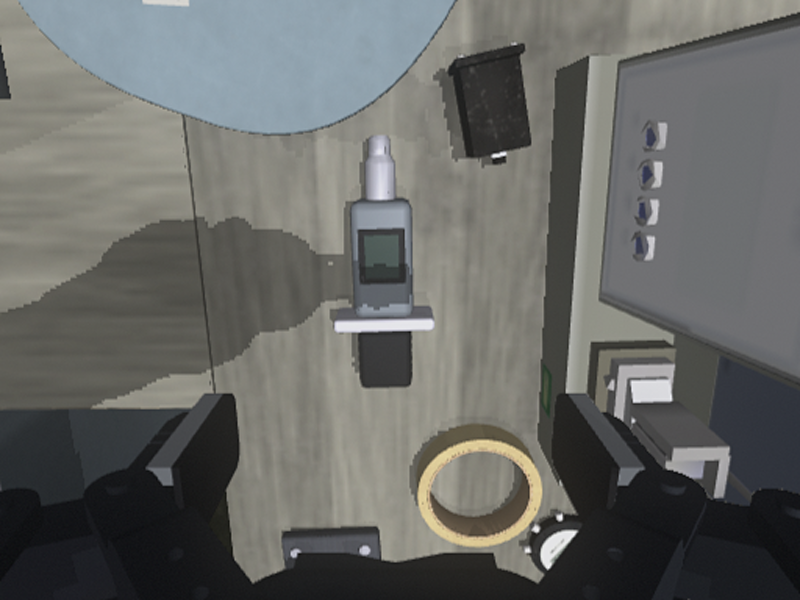

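The wrist view shows the probe with its nose at (378,137), case-top front edge (382,201), collar top (384,320 to 331) and head end (386,386).

```bash
python3 - <<'E'
from h import *
k=.64
g=lambda u,v,z:np.round(onz('w1.png',u*k,v*k,z),4)
print(g(378,137,.017),g(382,201,.034),g(384,331,.034),g(335,330,.034),g(433,328,.034),g(350,255,.034),g(412,255,.034),g(386,386,.02))
E
```

```text
[0.4838 0.3967 0.017 ] [0.4861 0.3582 0.034 ] [0.4863 0.2721 0.034 ] [0.4534 0.273  0.034 ] [0.5192 0.274  0.034 ] [0.465 0.324 0.034] [0.505  0.3237 0.034 ] [0.4869 0.2252 0.02  ]
```

```bash
python3 -m inch '[[0,-4,-5,-40,0,0,1.2],[0,-5,-5,-40,0,0,0],[0,0,0,-40,0,0,0],[0,0,0,-35,0,0,0],[0,0,0,-25,0,0,0],[0,0,0,-11.5,0,0,0],[0,0,0,0,0,0,0],[255,0,0,0,0,0,0],[255,0,0,0,0,0,0],[255,0,0,0,0,0,0]]';python3 -m inch '[[255,0,0,0,0,0,0],[255,0,0,0,0,0,0],[255,0,0,0,0,0,0],[255,0,0,0,0,0,0],[255,0,0,0,0,0,0]]'
```

```text
time_s: 2.15
tool_pos: [0.4825, 0.3118, 0.0174]
tool_rot: [0.0, 0.7, 0.715, 0.001]
force: [0.0, 0.3, -0.7]
grip_width: 0.513
finger_force: 0.0
time_s: 2.65
tool_pos: [0.4814, 0.3111, 0.0158]
tool_rot: [-0.0, 0.7, 0.714, -0.0]
force: [0.1, 0.3, 0.5]
grip_width: 0.003
finger_force: 0.0
```

```bash
python3 - <<'E'
from h import *
i=cv2.imread('pics/scene0.png'); cv2.imwrite('pics/c2.png',cv2.resize(i[200:245,212:277],(795,550),interpolation=cv2.INTER_CUBIC))
E
python3 - <<'E'
from h import *
m,im=snap('wrist','w2.png'); s,r=st(); print(s['q'],s['tool_pos'],s['grip_width'],s['finger_force'])
cv2.imwrite('pics/w2b.png',cv2.resize(im[:,:,::-1],(800,600),interpolation=cv2.INTER_CUBIC))
E
```

```text
[ 4.44968874e-01  5.61638650e-01 -3.65209136e-01  6.44054449e-01
 -1.63765745e-05  1.99489493e+00] [0.48146403 0.31112742 0.01583302] 0.0051408831225598075 0.0
```

View pics/w2b.png

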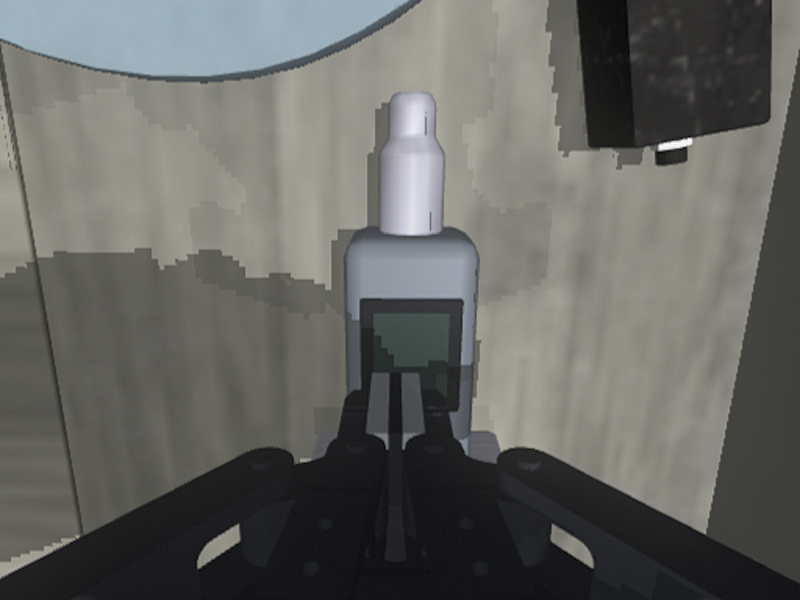

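```bash
python3 -c "
from bench import arm; print(arm.finger_overhang)"; python3 -m inch '[[0,4,-3,0,0,0,0],[0,0,0,0,0,0,0],[0,0,0,0,0,0,0],[0,0,0,0,0,0,0],[0,0,0,0,0,0,0],[0,0,0,0,0,0,0],[0,0,0,0,0,0,0],[0,0,0,0,0,0,0]]'
```

```text
0.011
time_s: 3.5
tool_pos: [0.4855, 0.3082, 0.0159]
tool_rot: [0.0, 0.7, 0.714, 0.0]
force: [0.3, 0.9, 0.1]
grip_width: 1.004
finger_force: 0.0
```

```bash
python3 -m inch '[[0,0,0,-10,0,0,0],[0,0,0,-10,0,0,0],[0,0,0,0,0,0,0]]'; python3 -m inch '[[0,0,0,-5,0,0,0],[0,0,0,0,0,0,0]]'; python3 - <<'E'
from h import *
m,im=snap('side','s2.png'); s,r=st()
print(s['tool_pos'],s['force'])
for dx in (-.057,.057):
  for dz in (.011,0,-.02,-.04):print(dx,dz,np.round(proj('s2.png',np.array(s['tool_pos'])+[dx,0,-dz]),0))
u,v=proj('s2.png',s['tool_pos']).astype(int)
print(u,v)
cv2.imwrite('pics/s2b.png',cv2.resize(im[v-60:v+45,u-70:u+70,::-1],(800,600),interpolation=cv2.INTER_CUBIC))
E
```

```text
time_s: 3.8
tool_pos: [0.4839, 0.3074, -0.0062]
tool_rot: [-0.001, 0.7, 0.714, -0.002]
force: [-0.1, -1.0, 0.5]
grip_width: 0.998
finger_force: 0.0
time_s: 4.0
tool_pos: [0.485, 0.3079, -0.0099]
tool_rot: [-0.0, 0.7, 0.714, -0.001]
force: [-0.0, 0.2, -0.9]
grip_width: 1.002
finger_force: 0.0
[ 0.4852113   0.30806722 -0.00950299] [-0.02166301  0.54035076  0.1217922 ]
-0.057 0.011 [240. 308.]
-0.057 0 [240. 305.]
-0.057 -0.02 [240. 299.]
-0.057 -0.04 [240. 292.]
0.057 0.011 [198. 295.]
0.057 0 [198. 291.]
0.057 -0.02 [197. 285.]
0.057 -0.04 [197. 279.]
218 298
```

View pics/s2b.png

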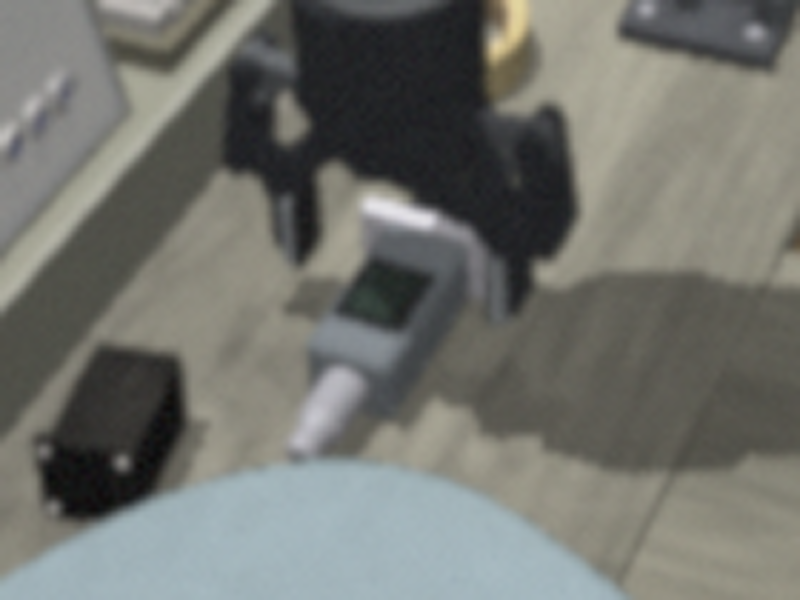

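```bash
python3 - <<'E'
from h import *
for z in (0,.01,.02,.03,.04): print(z,np.round(onz('s2.png',200.5,283.5,z),3),np.round(onz('s2.png',236.4,293,z),3))
# wrist tips in the open state (w1): TCP (.4943,.3181,.2066)
for z in (.19,.2066,.22,.23,.24,.25): print(z,np.round(onz('w1.png',238*.64,395*.64,z)-[.4943,.3181,.2066],3),np.round(onz('w1.png',557*.64,395*.64,z)-[.4943,.3181,.2066],3))
print(proj('s2.png',[.4855,.313-.033,.034]),proj('s2.png',[.4855,.398,.017]))
E
```

```text
0 [0.544 0.29  0.   ] [0.449 0.285 0.   ]
0.01 [0.539 0.299 0.01 ] [0.444 0.294 0.01 ]
0.02 [0.533 0.308 0.02 ] [0.44  0.303 0.02 ]
0.03 [0.527 0.317 0.03 ] [0.436 0.313 0.03 ]
0.04 [0.521 0.326 0.04 ] [0.431 0.322 0.04 ]
0.19 [-0.06  -0.017 -0.017] [ 0.06  -0.018 -0.017]
0.2066 [-0.054 -0.009  0.   ] [ 0.055 -0.01   0.   ]
0.22 [-0.05  -0.002  0.013] [ 0.05  -0.003  0.013]
0.23 [-0.047  0.003  0.023] [0.047 0.002 0.023]
0.24 [-0.043  0.007  0.033] [0.044 0.007 0.033]
0.25 [-0.04   0.012  0.043] [0.04  0.012 0.043]
[223.1468451  276.93956183] [199.49513173 317.04236272]
```

```bash
python3 -m inch '[[0,0,0,-5,0,0,0],[255,0,0,0,0,0,0],[255,0,0,0,0,0,0],[255,0,0,0,0,0,0],[255,0,0,0,0,0,0],[255,0,0,0,0,0,0],[255,0,0,0,0,0,0],[255,0,0,0,0,0,0]]'
```

```text
time_s: 4.85
tool_pos: [0.486, 0.3084, -0.0137]
tool_rot: [0.0, 0.7, 0.714, 0.0]
force: [-0.2, 0.6, 4.5]
grip_width: 0.453
finger_force: 62.7
```

```bash
python3 -m inch '[[255,0,0,10,0,0,0],[255,0,0,30,0,0,0],[255,0,0,40,0,0,0],[255,-22,-40,25,0,0,0],[255,-22,-40,25,0,0,0],[255,-22,-40,25,0,0,0],[255,-22,-40,25,0,0,0],[255,-22,-40,25,0,0,0],[255,-22,-45,25,0,0,0],[255,0,0,0,0,0,0]]'; python3 -m inch '[[255,0,0,0,0,0,0],[255,0,0,0,0,0,0]]'; python3 - <<'E'
from h import *
m,im=snap('wrist','w3.png'); s,r=st(); print(s['tool_pos'],s['force'],np.round(r.as_matrix(),3))
cv2.imwrite('pics/w3b.png',cv2.resize(im[:,:,::-1],(800,600),interpolation=cv2.INTER_CUBIC))
E
```

```text
time_s: 5.85
tool_pos: [0.3585, 0.0726, 0.2106]
tool_rot: [0.001, 0.702, 0.712, 0.0]
force: [0.1, 0.1, -2.6]
grip_width: 0.454
finger_force: 61.9
time_s: 6.05
tool_pos: [0.36, 0.0763, 0.2079]
tool_rot: [-0.0, 0.7, 0.715, -0.0]
force: [-0.4, 0.4, -2.4]
grip_width: 0.453
finger_force: 61.9
[0.35983995 0.07655257 0.20766042] [-0.19858666  0.09454048 -3.79645945] [[-0.022  1.    -0.001]
 [ 1.     0.022  0.   ]
 [ 0.    -0.001 -1.   ]]
```

View pics/w3b.png

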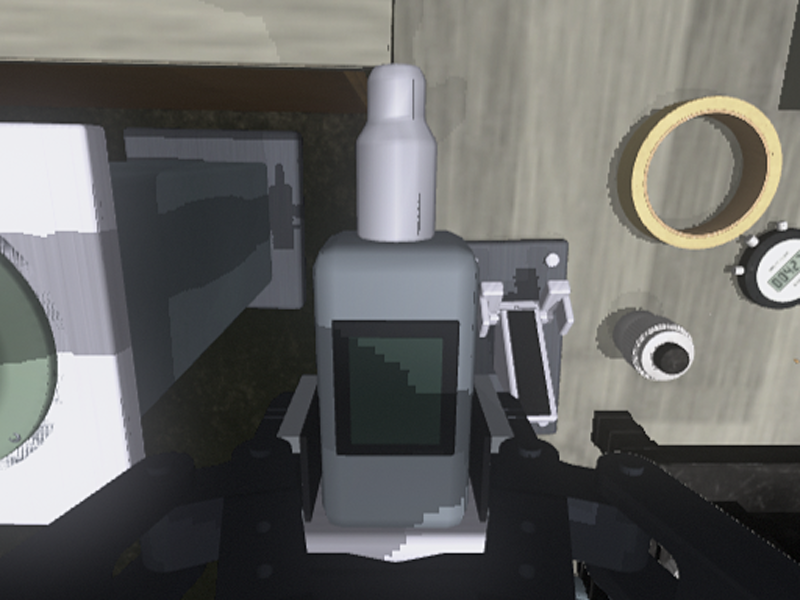

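The probe is held straight at (396,400). The block's bed runs from (520,306) to (540,417) with horns at (490,300) and (560,300). I'll enlarge the block from three views in one picture.

```bash
python3 - <<'E'
from h import *
M=np.zeros((600,800,3),np.uint8)
def put(f,u0,v0,w,h,s,X,Y):
    c=cv2.resize(cv2.imread('pics/'+f)[v0:v0+h,u0:u0+w],(w*s,h*s),interpolation=cv2.INTER_CUBIC); M[Y:Y+h*s,X:X+w*s]=c
put('w3.png',300,150,68,140,4,0,0)      # u=300+X/4, v=150+Y/4
put('scene0.png',212,196,65,49,8,276,0) # u=212+(X-276)/8
put('side0.png',255,200,45,34,6,276,394) # u=255+(X-276)/6, v=200+(Y-394)/6
cv2.imwrite('pics/m1.png',M)
E
```

```text
(no output)
```

View pics/m1.png

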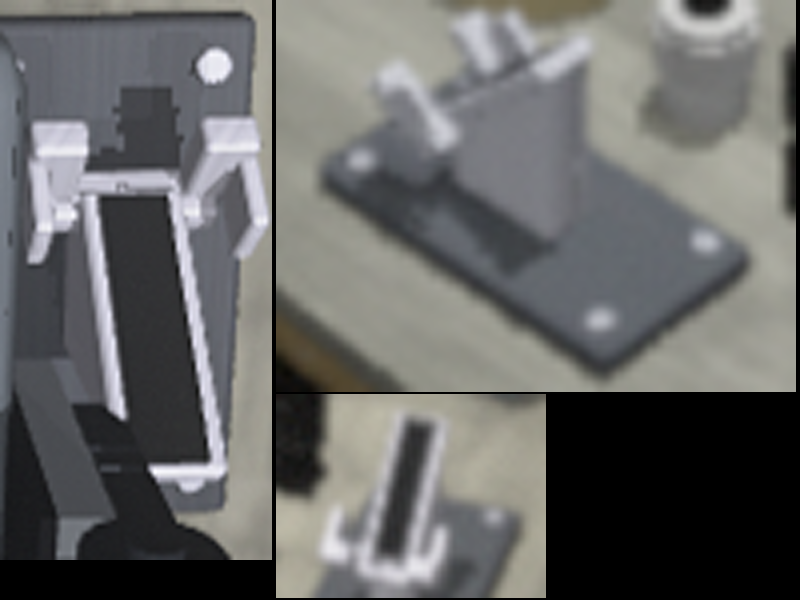

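The montage shows the bed's upper corners at w3 (225,475), scene (590,45)/(543,75) and side (388,415)/(440,420). The low end is at w3 (84,190)/(179,186).

```bash
python3 - <<'E'
from h import *
def tri(obs):
    A=np.zeros((3,3));b=np.zeros(3);
    for f,u,v in obs:
        o,d=ray(f,u,v); d=d/np.linalg.norm(d); Q=np.eye(3)-np.outer(d,d); A+=Q;b+=Q@o
    p=np.linalg.solve(A,b); e=[np.round(proj(f,p)-[u,v],1).tolist() for f,u,v in obs]; return np.round(p,4),e
W=lambda x,y:('w3.png',300+x/4,150+y/4)
S=lambda x,y:('scene0.png',212+(x-276)/8,196+y/8)
D=lambda x,y:('side0.png',255+(x-276)/6,200+(y-394)/6)
hi=[W(225,475),S(590,45),D(388,415)]
print(tri(hi)); print(tri(hi[:2])); 
lo=[W(128,470),S(543,75),D(440,420)]
print(tri(lo)); print(tri(lo[1:]))
for n,a,b in [('lowend lowx',W(84,190),D(366,560)),('lowend highx',W(179,186),D(366,560)),('horn lowx top',W(57,135),S(395,75)),('horn hix top',W(237,135),S(480,30))]:
    print(n,tri([a,b]))
for z in (.02,.03,.04):
  print(z,onz(*W(84,190),z),onz(*W(179,186),z), onz(*W(84,180),z))
print('plate bolts',onz(*W(213,66),.01),'plate edge',onz(*W(250,12),.01),onz(*W(228,505),.01))
for x,y in [(360,160),(705,240),(600,318)]: print(onz(*S(x,y),.01))
E
```

```text
(array([ 0.4581, -0.0033,  0.0882]), [[0.9, -1.7], [0.4, -0.0], [0.6, -0.1]])
(array([ 0.4565, -0.004 ,  0.0897]), [[-0.4, -0.2], [0.1, -0.1]])
(array([ 0.4339, -0.0039,  0.0896]), [[-0.6, 0.4], [0.2, -0.2], [-0.0, 0.2]])
(array([ 0.4335, -0.0042,  0.0898]), [[0.1, -0.2], [0.1, 0.1]])
lowend lowx (array([0.4395, 0.0511, 0.0401]), [[9.8, -1.6], [3.4, 0.7]])
lowend highx (array([0.452 , 0.0505, 0.0395]), [[-1.9, 0.1], [-0.6, -0.2]])
horn lowx top (array([0.4212, 0.0656, 0.0521]), [[1.8, 1.0], [-0.6, 0.3]])
horn hix top (array([0.4653, 0.0662, 0.0483]), [[0.8, 0.4], [-0.3, 0.1]])
0.02 [0.43396003 0.04331784 0.02      ] [0.45956315 0.04501121 0.02      ] [0.43374018 0.04613385 0.02      ]
0.03 [0.43180713 0.04626234 0.03      ] [0.45668631 0.04790783 0.03      ] [0.43159349 0.04899872 0.03      ]
0.04 [0.42965422 0.04920683 0.04      ] [0.45380948 0.05080445 0.04      ] [0.42944681 0.0518636  0.04      ]
plate bolts [0.46835008 0.07619295 0.01      ] plate edge [0.47673126 0.09110489 0.01      ] [ 0.48674211 -0.05669653  0.01      ]
[0.41310348 0.07538589 0.01      ]
[ 0.47560017 -0.04448922  0.01      ]
[ 0.41984354 -0.04718453  0.01      ]
```

```bash
python3 -m inch '[[255,10.5,-6.5,-4,-5.61,-0.33,0.26],[255,10.5,-6.5,-4,-5.61,-0.33,0.26],[255,10.5,-6.5,-4,-5.61,-0.33,0.26],[255,10.5,-6.5,-4,-5.61,-0.33,0.26],[255,10.5,-6.5,-4,-5.61,-0.33,0.26],[255,10.5,-6.5,-4,-5.61,-0.33,0.26],[255,10.5,-6.5,-4,-5.61,-0.33,0.26],[255,10.5,-6.5,-4,-5.61,-0.33,0.26],[255,0,0,0,0,0,0],[255,0,0,0,0,0,0]]'; cat >> h.py <<'E'
xb=np.array([.042,-.706,.707]); n=np.array([-.042,.706,.707]); T=np.array([.4449,.0036,.0624])
def off(xdir,target):
    s,r=st(); M=r.as_matrix(); print('tool x,z',np.round(M[:,0],3),np.round(M[:,2],3),'need mm',np.round((target-np.array(s['tool_pos']))*1e3,1),'turn',np.round(((R.from_matrix(xdir)*r.inv()).as_rotvec(degrees=True)),1),'q',np.round(s['q'],2),'F',np.round(s['force'],1),s['time_s'])
E
python3 -c "
from h import *
B=np.stack([-xb,np.cross(-n,-xb),-n],1); off(B,T+.04*n+.01*xb)"
```

```text
time_s: 7.1
tool_pos: [0.4436, 0.0252, 0.1747]
tool_rot: [0.282, 0.633, 0.674, -0.257]
force: [0.1, 0.0, -3.1]
grip_width: 0.456
finger_force: 61.9
tool x,z [-0.04   0.708 -0.705] [ 0.054 -0.703 -0.709] need mm [  0.   -0.4 -77. ] turn [-0.2  0.6 -0.4] q [ 0.39  0.42 -0.43  1.02 -0.74  2.02] F [ 0.1  0.  -3.1] 7.1
```

```bash
python3 -m inch '[[255,0,0,-30,-0.2,0.6,-0.4],[255,0,0,-30,0,0,0],[255,0,0,-17,0,0,0],[255,0,0,0,0,0,0]]'; python3 -m inch '[[255,0.5,-8,-8,0,0,0],[255,0.5,-8,-8,0,0,0],[255,0.3,-6,-6,0,0,0],[255,0,0,0,0,0,0],[255,0,0,0,0,0,0]]'; python3 -m inch '[[255,0.1,-2,-2,0,0,0],[255,0,0,0,0,0,0]]'; python3 -c "
from h import *
B=np.stack([-xb,np.cross(-n,-xb),-n],1); off(B,T)"
```

```text
time_s: 7.5
tool_pos: [0.4429, 0.0237, 0.0984]
tool_rot: [0.279, 0.634, 0.672, -0.263]
force: [-0.6, 0.1, -2.5]
grip_width: 0.457
finger_force: 61.9
time_s: 8.0
tool_pos: [0.4458, 0.002, 0.0782]
tool_rot: [0.28, 0.635, 0.671, -0.262]
force: [-0.1, -0.1, -2.0]
grip_width: 0.457
finger_force: 61.9
time_s: 8.2
tool_pos: [0.4463, 0.0002, 0.0759]
tool_rot: [0.28, 0.634, 0.671, -0.262]
force: [1.2, 1.0, 0.5]
grip_width: 0.455
finger_force: 62.3
tool x,z [-0.038  0.705 -0.708] [ 0.044 -0.707 -0.706] need mm [ -1.4   3.4 -13.5] turn [0.1 0.2 0.1] q [ 0.34  0.55 -0.54  0.75 -0.75  1.96] F [1.2 1.  0.5] 8.2
```

```bash
python3 -m inch '[[255,-0.5,-1,-1,0,0,0],[255,0,0,0,0,0,0],[255,0,0,0,0,0,0]]'; python3 -m inch '[[255,-0.5,-1,-1,0,0,0],[255,0,0,0,0,0,0],[255,0,0,0,0,0,0]]'; python3 - <<'E'
from h import *
B=np.stack([-xb,np.cross(-n,-xb),-n],1); off(B,T)
snap('wrist','w4.png'); snap('side','s4.png'); snap('scene','c4.png')
E
```

```text
time_s: 8.5
tool_pos: [0.4464, 0.0001, 0.0759]
tool_rot: [0.281, 0.634, 0.672, -0.261]
force: [-2.4, 10.7, 11.3]
grip_width: 0.452
finger_force: 64.2
time_s: 8.8
tool_pos: [0.4464, 0.0001, 0.0758]
tool_rot: [0.281, 0.634, 0.672, -0.26]
force: [-6.5, 19.0, 22.1]
grip_width: 0.454
finger_force: 66.0
tool x,z [-0.039  0.705 -0.708] [ 0.048 -0.706 -0.706] need mm [ -1.5   3.5 -13.4] turn [ 0.   0.4 -0.1] q [ 0.34  0.55 -0.54  0.75 -0.75  1.96] F [-6.5 19.  22.1] 8.8
```

```bash
python3 -m inch '[[255,0.5,1.5,1.5,0,0,0],[255,0,0,0,0,0,0],[255,0,0,0,0,0,0]]'; python3 -m inch '[[255,-0.1,1.5,-1.5,0,0,0],[255,-0.1,1.5,-1.5,0,0,0],[255,-0.1,1.5,-1.5,0,0,0],[255,0,0,0,0,0,0],[255,0,0,0,0,0,0]]'; python3 -m inch '[[255,-0.1,1,-1,0,0,0],[255,0,0,0,0,0,0],[255,0,0,0,0,0,0]]';python3 -m inch '[[255,-0.1,1,-1,0,0,0],[255,0,0,0,0,0,0],[255,0,0,0,0,0,0]]'
```

```text
time_s: 9.25
tool_pos: [0.4459, 0.0003, 0.0756]
tool_rot: [0.28, 0.634, 0.672, -0.261]
force: [-2.9, 10.7, 10.6]
grip_width: 0.457
finger_force: 64.2
time_s: 9.75
tool_pos: [0.4466, 0.0032, 0.0729]
tool_rot: [0.283, 0.633, 0.671, -0.263]
force: [-1.4, 4.2, 15.6]
grip_width: 0.457
finger_force: 64.1
time_s: 10.05
tool_pos: [0.4466, 0.0041, 0.0721]
tool_rot: [0.283, 0.633, 0.671, -0.263]
force: [-0.6, 4.1, 15.8]
grip_width: 0.455
finger_force: 64.1
time_s: 10.35
tool_pos: [0.4466, 0.005, 0.0712]
tool_rot: [0.283, 0.633, 0.671, -0.263]
force: [-0.9, 3.1, 15.7]
grip_width: 0.457
finger_force: 64.0
```

```bash
for i in 1 2 3; do python3 -m inch '[[255,0,1.5,-1.5,0,0,0],[255,0,0,0,0,0,0],[255,0,0,0,0,0,0]]' | grep -E 'pos|force: \['; done
```

```text
tool_pos: [0.4466, 0.0052, 0.071]
force: [-1.8, -0.4, 23.1]
tool_pos: [0.4466, 0.0052, 0.0712]
force: [-3.7, -4.1, 30.3]
tool_pos: [0.4466, 0.0052, 0.0713]
force: [-4.7, -7.3, 36.9]
```

```bash
python3 - <<'E'
from h import *
snap('wrist','w5.png'); snap('side','s5.png'); snap('scene','c5.png')
M=np.zeros((600,800,3),np.uint8)
def put(f,u0,v0,w,h,s,X,Y):
    c=cv2.resize(cv2.imread('pics/'+f)[v0:v0+h,u0:u0+w],(w*s,h*s),interpolation=cv2.INTER_CUBIC); M[Y:Y+h*s,X:X+w*s]=c
put('w5.png',156,60,200,300,2,0,0)      # u=156+X/2, v=60+Y/2
put('c5.png',205,175,80,60,5,400,0)  # u=205+(X-400)/5 v=175+Y/5
put('s5.png',240,175,80,60,5,400,300)
cv2.imwrite('pics/m2.png',M)
E
```

```text
(no output)
```

View pics/m2.png

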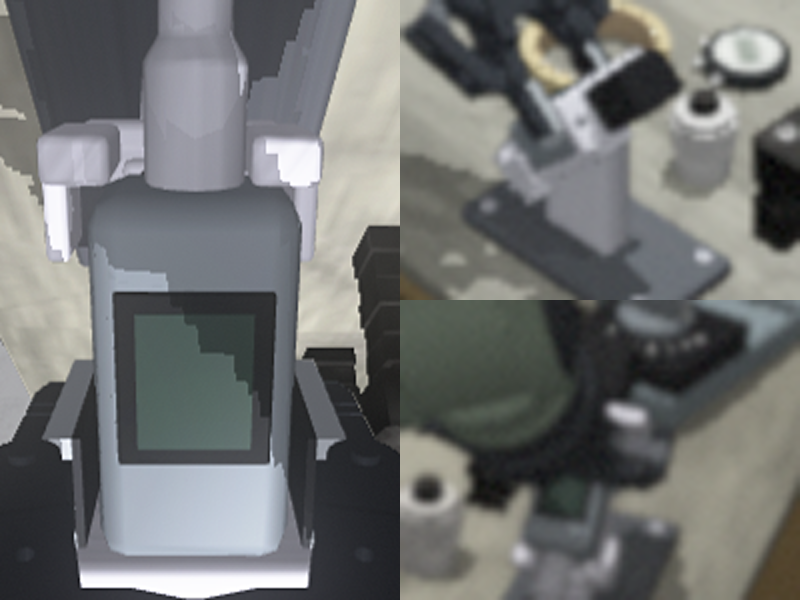

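The wrist view shows the nose between the horns (gap 120 to 255) and the case end against them at row 185, lying between the cheeks, so the probe is home. I'll relieve the force, open slightly and back off along the bed normal.

```bash
python3 -m inch '[[255,0.5,-2,3,0,0,0],[255,0,0,0,0,0,0],[255,0,0,0,0,0,0]]'; python3 -m inch '[[90,0,0,0,0,0,0],[90,0,0,0,0,0,0],[90,0,0,0,0,0,0],[90,0,0,0,0,0,0],[90,0,0,0,0,0,0]]'
```

```text
time_s: 11.7
tool_pos: [0.4465, 0.0053, 0.0711]
tool_rot: [0.285, 0.633, 0.67, -0.265]
force: [-2.4, -3.9, 20.8]
grip_width: 0.455
finger_force: 63.6
time_s: 12.2
tool_pos: [0.4449, 0.0083, 0.0666]
tool_rot: [0.28, 0.634, 0.671, -0.263]
force: [0.5, -0.2, 0.0]
grip_width: 0.65
finger_force: 0.0
```

```bash
python3 -m inch '[[90,-0.4,7,7,0,0,0],[90,-1,17,17,0,0,0],[90,-2,28,33,0,0,0],[90,0,5,30,0,0,0],[90,0.7,-14,8,8.16,0.48,0],[90,0.7,-14,8,8.16,0.48,0],[90,0.7,-14,8,8.16,0.48,0],[90,0.7,-14,8,8.16,0.48,0],[90,0.7,-14,8,8.16,0.48,0],[90,0.7,-14,8,8.16,0.48,0]]'; python3 -m inch '[[90,0.7,-14,5,8.16,0.48,0],[90,0.7,-14,5,8.16,0.48,0],[90,0.7,-14,5,8.16,0.48,0],[90,0.7,-14,5,8.16,0.48,0],[90,0.7,-14,5,8.16,0.48,0],[90,0,0,0,0,0,0],[90,0,0,0,0,0,0]]'; cat >> h.py <<'E'
S=np.array([.4451,.0247,.0843]); B2=np.stack([n,np.cross(-xb,n),-xb],1)
E
python3 - <<'E'
from h import *
off(B2,S+.111*xb)
E
```

```text
time_s: 13.2
tool_pos: [0.4464, -0.0191, 0.2036]
tool_rot: [-0.025, 0.686, 0.726, 0.027]
force: [-0.2, 0.2, -0.3]
grip_width: 0.645
finger_force: 0.0
time_s: 13.9
tool_pos: [0.449, -0.0894, 0.2249]
tool_rot: [-0.279, 0.636, 0.67, 0.261]
force: [1.2, 0.6, 0.9]
grip_width: 0.651
finger_force: 0.0
tool x,z [-0.035  0.707  0.706] [-0.041  0.705 -0.708] need mm [  0.8  35.7 -62.1] turn [ 0.1 -0.2  0.3] q [-0.74  0.55 -0.11  1.53  0.52  0.61] F [1.2 0.6 0.9] 13.9
```

```bash
python3 -m inch '[[90,0.4,18,-31,0,0,0],[90,0.4,18,-31,0,0,0],[90,0,0,0,0,0,0],[90,0,0,0,0,0,0]]'; python3 - <<'E'
from h import *
off(B2,S+.111*xb)
m,im=snap('wrist','w6.png')
# expected outline of collar head-side face and head end face
l=np.cross(n,xb)
for name,a,w,t in (('collar',.042,.034,.017),('headend',.085,.018,.015)):
    print(name,[np.round(proj('w6.png',S+a*xb+sy*w*l+sz*t*n)).tolist() for sy in(-1,1) for sz in (-1,1)])
cv2.imwrite('pics/w6b.png',cv2.resize(im[:,:,::-1],(800,600),interpolation=cv2.INTER_CUBIC))
g=im.min(2); 
for v in range(90,384,8): print(v,''.join('#' if x>170 else '+' if x>110 else '-' if x>60 else '.' for x in g[v,160:350:3]))
E
```

```text
time_s: 14.3
tool_pos: [0.4502, -0.0515, 0.1667]
tool_rot: [-0.276, 0.634, 0.673, 0.261]
force: [0.4, -0.2, -0.2]
grip_width: 0.649
finger_force: 0.0
tool x,z [-0.042  0.71   0.703] [-0.041  0.702 -0.711] need mm [-0.5 -2.1 -3.9] turn [0.3 0.1 0. ] q [-0.68  0.57 -0.24  1.35  0.55  0.66] F [ 0.4 -0.2 -0.2] 14.3
collar [[207.0, 224.0], [205.0, 180.0], [299.0, 224.0], [301.0, 180.0]]
headend [[224.0, 247.0], [222.0, 201.0], [282.0, 247.0], [283.0, 201.0]]
90 +++++++++++++++++++++++++++++++++##+##+##++#+++++#++#++++#++++++
98 ++++++++++++++++++++++++++++++++++#+##++#+++#+++++++#++++#++++++
106 -----------+++++++++++++++++++++++##++++#+++++#++#++#++++-+#####
114 ..-----...++++++++++++++++++++++++#+#+++#+#+++#++#++#+####------
122 ..........+++++++++++++++++++++++##+#++++##++++++##+###+--------
130 .........++++++++++++++++++++++++#####+++###+++++##-##++###+++++
138 ........-+++++++++++++++++++++++#+##+#+++###++++++--##+####+++++
146 ........++++++++++++++++++++++++#+##+####+##++++++---######+++++
154 .......-++++++++++++++++++.---------.+###+##+++++#+----###++++++
162 .......++++++++++++
[... 1208 characters left out ...]
..........
306 .........++++++-------------------------++--++++++++++..........
314 ........++++++++++++++++++++++++++++++++++++++++++++++#.........
322 .......+++++++++++++++++++++++++++++++++++++##+++++++++.........
330 ......+++++++++++++++++----++++++++++++++++++++++++++++++.......
338 ......+++++++++++++++++------++++++++++++++++#+++++++++++.......
346 .......+++++++++++++++-------+++++++++++++++++++++++++++........
354 ........++-..........-------++++++++++++--..........+++.........
362 ........-+...........................................#..........
370 ................................................................
378 ................................................................
```

```bash
python3 - <<'E'
from h import *
im=cv2.imread('pics/w6.png')
for u in (212,215,252,240,265,293): print(u,[(v,int(im[v,u].mean())) for v in range(150,260,3)])
l=np.cross(n,xb)
for dn in (0,.004,.007):
    P=S+dn*n
    print(dn,'collar head-face top/bot at edge',[np.round(proj('w6.png',P+.042*xb-.031*l+t*n),0)[1] for t in(.017,-.017)],'nose-face top',np.round(proj('w6.png',P+.033*xb-.031*l+.017*n))[1],'head top at collar',np.round(proj('w6.png',P+.042*xb+.015*n))[1],'head end top/bot',[np.round(proj('w6.png',P+.085*xb+t*n))[1] for t in(.015,-.015)])
E
```

```text
212 [(150, 157), (153, 156), (156, 157), (159, 160), (162, 158), (165, 159), (168, 191), (171, 246), (174, 234), (177, 234), (180, 232), (183, 233), (186, 231), (189, 209), (192, 99), (195, 95), (198, 232), (201, 229), (204, 225), (207, 230), (210, 227), (213, 147), (216, 90), (219, 71), (222, 71), (225, 71), (228, 73), (231, 74), (234, 74), (237, 75), (240, 75), (243, 76), (246, 75), (249, 74), (252, 73), (255, 68), (258, 69)]
215 [(150, 161), (153, 163), (156, 164), (159, 166), (162, 168), (165, 168), (168, 194), (171, 247), (174, 229), (177, 234), (180, 233), (183, 234), (186, 231), (189, 105), (192, 98), (195, 97), (198, 216), (201, 229), (204, 224), (207, 232), (210, 215), (213, 129), (216, 73), (219, 74), (222, 72), (225, 70), (228, 77), (231, 75), (234, 76), (237, 74), (240, 75), (243, 74), (246, 76), (249, 77), (252, 77), (255, 76), (258, 76)]
252 [(150, 157), (153, 86), (156, 72), (159, 69), (162, 143), (165, 139), (168, 183), (171, 250), (174, 206), (177, 55), (180, 57), (183, 55), (186, 55), (189, 58), (192, 60), (195, 57), (198, 54), (201, 53), (204, 53), (207, 52), (210,
[... 1312 characters left out ...]
(219, 180), (222, 179), (225, 175), (228, 176), (231, 176), (234, 176), (237, 173), (240, 172), (243, 171), (246, 169), (249, 164), (252, 165), (255, 169), (258, 174)]
0 collar head-face top/bot at edge [np.float64(180.0), np.float64(224.0)] nose-face top 177.0 head top at collar 183.0 head end top/bot [np.float64(201.0), np.float64(247.0)]
0.004 collar head-face top/bot at edge [np.float64(174.0), np.float64(219.0)] nose-face top 172.0 head top at collar 177.0 head end top/bot [np.float64(194.0), np.float64(241.0)]
0.007 collar head-face top/bot at edge [np.float64(170.0), np.float64(215.0)] nose-face top 167.0 head top at collar 173.0 head end top/bot [np.float64(189.0), np.float64(236.0)]
```

The collar top edge is at row 168 and the head end at row 233, so the probe sits 7 mm farther out along the normal than assumed. I'll correct that and approach the head until I touch the collar.

```bash
cat >> h.py <<'E'
S=np.array([.4448,.0296,.0892])
E
python3 -c "
from h import *
off(B2,S+.111*xb); print(-xb*70)"

```

```text
tool x,z [-0.042  0.71   0.703] [-0.039  0.702 -0.711] need mm [-1.3  3.6  0.8] turn [0.3 0.1 0.1] q [-0.68  0.57 -0.23  1.35  0.55  0.66] F [-0.8  0.2  0. ] 14.35
[ -2.94  49.42 -49.49]
```

```bash
python3 -m inch '[[90,-1.3,3.6,0.8,0.3,0.1,0],[90,-1,17,-17,0,0,0],[90,-1,17,-17,0,0,0],[90,-0.8,14,-14,0,0,0],[90,0,0,0,0,0,0],[90,0,0,0,0,0,0]]'; python3 -c "
from h import *
off(B2,S+.036*xb)"; for i in 1 2 3; do python3 -m inch '[[90,-0.2,3,-3,0,0,0],[90,0,0,0,0,0,0]]' | grep -E 'pos|force: \['; done
```

```text
time_s: 14.95
tool_pos: [0.4466, -0.0016, 0.1186]
tool_rot: [-0.279, 0.635, 0.671, 0.263]
force: [0.2, -0.0, 0.7]
grip_width: 0.651
finger_force: 0.0
tool x,z [-0.039  0.705  0.708] [-0.041  0.707 -0.706] need mm [-0.3  5.8 -3.9] turn [-0.1 -0.1  0.2] q [-0.61  0.58 -0.36  1.18  0.59  0.73] F [ 0.2 -0.   0.7] 14.95
tool_pos: [0.4463, 0.0013, 0.1149]
force: [-0.1, 1.0, -0.4]
tool_pos: [0.4456, 0.005, 0.1115]
force: [0.2, -0.3, -1.0]
tool_pos: [0.4451, 0.0083, 0.1083]
force: [0.4, 0.6, 0.2]
```

```bash
for i in 1 2 3 4; do python3 -m inch '[[90,-0.1,2,-2,0,0,0],[90,0,0,0,0,0,0]]' | grep -E 'pos|force: \['; done
```

```text
tool_pos: [0.4451, 0.0102, 0.1064]
force: [-0.7, -0.3, -0.2]
tool_pos: [0.4451, 0.0122, 0.1044]
force: [0.2, 0.5, -0.2]
tool_pos: [0.445, 0.0142, 0.1024]
force: [0.3, -0.6, -0.1]
tool_pos: [0.4449, 0.0162, 0.1004]
force: [0.6, -0.1, 0.9]
```

```bash
python3 -m inch '[[255,0,0,0,0,0,0],[255,0,0,0,0,0,0],[255,0,0,0,0,0,0],[255,0,0,0,0,0,0],[255,0,0,0,0,0,0]]'; python3 - <<'E'
from h import *
off(B2,S+.017*xb)
im=snap('wrist','w7.png')[1]
g=im.min(2)
for v in range(120,330,6): print(v,''.join('#' if x>170 else '+' if x>110 else '-' if x>60 else '.' for x in g[v,170:340:2]))
E
```

```text
time_s: 16.85
tool_pos: [0.4453, 0.0159, 0.1008]
tool_rot: [-0.279, 0.635, 0.671, 0.263]
force: [0.3, -1.0, 1.8]
grip_width: 0.415
finger_force: 60.2
tool x,z [-0.038  0.705  0.708] [-0.041  0.707 -0.706] need mm [0.2 1.7 0.5] turn [-0.1 -0.1  0.2] q [-0.59  0.59 -0.4   1.12  0.6   0.76] F [ 0.3 -1.   1.8] 16.85
120 ..-++++++++++++++++++++++++++++++++++++++++++++##+++++++++++++++++++++++++++++++++#++
126 ..+++++++++++++++++++++++++++++++++++++++++++++##++++++++++++++++++++++++++++++++++++
132 .++++++++++++++++++++++++++++++++++++++++++++++##++++++++++++##++++++++++++++++++++##
138 -+++++++++++++++++++++++++++++++++++++++++++++###++###+++++++##++++++++++++++####-###
144 +++++++++++++++++++++++++++++++++++++++++++++++##+++###++++++###+++++++++++++++---###
150 +++++++++++++++++++++++++++++++++++++++++++++++###+++###++++++####++++++++++++----###
156 ++++++++++++++++++++++++++++++++++++++++++++++++##++++##++++++####++++++++++++-----+#
162 ++++++++++++++++++++++++++++++++++++++++++++++++##++++###+++++++##+++++++++++++-----+
168 ++++++++++++++++++++++++++++++++++++++++++++#+++###++#+#####++
[... 1663 characters left out ...]
.......................................................##+...........-
288 ...........-+#........................................................--...........-.
294 .....................................................................................
300 .....................................................................................
306 .....................................................................................
312 .....................................................................................
318 .....................................................................................
324 .....................................................................................
```

Gripped at 35.3 mm, and the collar edges match the model. Next I lift straight up, turn the tool vertical, and yaw +73° to face the stand (its yaw is about −14°).

```bash
python3 -m inch '[[255,0,0,10,0,0,0],[255,0,0,30,0,0,0],[255,0,0,40,0,0,0],[255,0,0,40,0,0,0],[255,2,-5,25,-7.49,-0.44,0],[255,2,-5,25,-7.49,-0.44,0],[255,2,-5,20,-7.49,-0.44,0],[255,2,-5,10,-7.49,-0.44,0],[255,2,-5,0,-7.49,-0.44,0],[255,2,-5,0,-7.49,-0.44,0]]'; python3 -m inch '[[255,2,-14,0,0,0,8.1],[255,2,-14,0,0,0,8.1],[255,2,-14,0,0,0,8.1],[255,2,-14,0,0,0,8.1],[255,2,-14,0,0,0,8.1],[255,2,-14,0,0,0,8.1],[255,2,-14,0,0,0,8.1],[255,2,-14,0,0,0,8.1],[255,2,-14,0,0,0,8.1],[255,0,0,0,0,0,0]]'; cat >> h.py <<'E'
def frame(yaw):
    y=np.radians(yaw); xf=np.array([np.cos(y),np.sin(y),0]); yf=np.array([-np.sin(y),np.cos(y),0]); return xf,yf,np.stack([-xf,yf,[0,0,-1]],1)
E
python3 - <<'E'
from h import *
xf,yf,F=frame(-14); off(F,np.array([.48,-.147,.30]))
snap('wrist','w8.png')
E
```

```text
time_s: 17.9
tool_pos: [0.4568, -0.0143, 0.3022]
tool_rot: [0.002, 0.688, 0.726, -0.001]
force: [-0.6, 0.3, -4.5]
grip_width: 0.413
finger_force: 60.4
time_s: 18.9
tool_pos: [0.4743, -0.1409, 0.3002]
tool_rot: [-0.002, 0.122, 0.993, 0.0]
force: [-0.3, -0.4, -3.9]
grip_width: 0.413
finger_force: 60.5
tool x,z [-0.97   0.242  0.003] [-0.003  0.001 -1.   ] need mm [ 5.7 -6.1 -0.2] turn [-0.  -0.2  0. ] q [-0.44  0.18 -0.15  1.24 -0.   -0.19] F [-0.3 -0.4 -3.9] 18.9
```

Now the second shot beside the fork, then one montage of both.

```bash
python3 -m inch '[[255,-6,-33,0,0,0,0],[255,-6,-33,0,0,0,0],[255,-6,-33,0,0,0,0],[255,-7,-33,0,0,0,0],[255,0,0,0,0,0,0],[255,0,0,0,0,0,0]]'; python3 - <<'E'
from h import *
snap('wrist','w9.png')
xf,yf,F=frame(-14); off(F,np.array([.449,-.273,.30]))
print(proj('w9.png',[.456,-.367,.175]),proj('w8.png',[.464,-.243,.085]),proj('w8.png',[.456,-.367,.175]))
M=np.zeros((600,800,3),np.uint8)
a=cv2.imread('pics/w9.png')[60:360,0:200]; b=cv2.imread('pics/w8.png')[60:360,0:200]
M[:,:400]=cv2.resize(a,(400,600),interpolation=cv2.INTER_CUBIC); M[:,400:]=cv2.resize(b,(400,600),interpolation=cv2.INTER_CUBIC)
cv2.imwrite('pics/m3.png',M)
E
```

```text
time_s: 19.55
tool_pos: [0.4495, -0.2714, 0.3003]
tool_rot: [-0.001, 0.123, 0.992, 0.001]
force: [0.4, 0.2, -3.3]
grip_width: 0.41
finger_force: 61.7
tool x,z [-0.97   0.242  0.003] [-0.002  0.002 -1.   ] need mm [-0.7 -2.1 -0.4] turn [-0.1 -0.1 -0. ] q [-0.68  0.24 -0.08  1.26  0.   -0.44] F [-0.1  0.5 -2.7] 19.6
[151.64819742 213.00647337] [164.05933901 174.99806772] [  6.58564756 220.6473423 ]
```

View pics/m3.png

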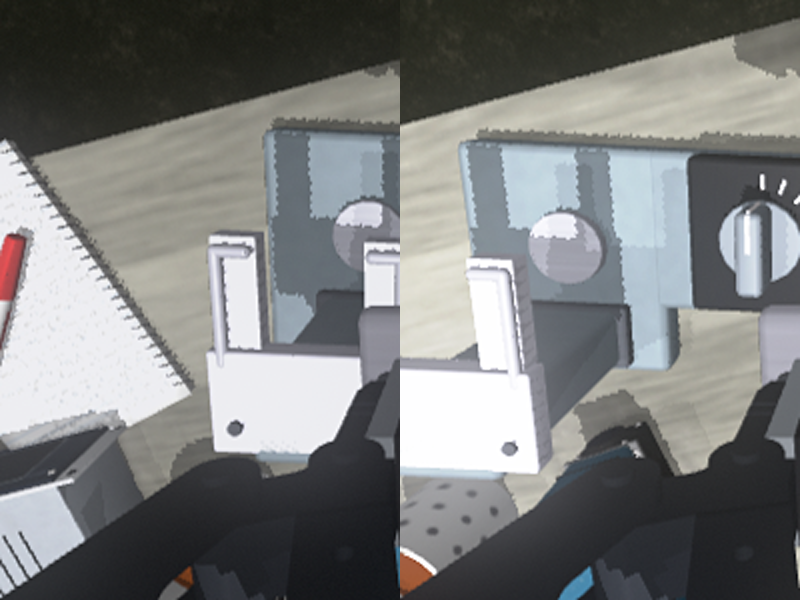

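In m3 the left panel shows the left tine (210 to 262, tip row 233, front bar row 250), the bridge front edge (row 350), and the right tine's inner edge at 365. The right panel shows the anvil at (567,247) and the knob at (758,245), with its bar along the fork x axis and the pointer at mark 0.

```bash
python3 - <<'E'
from h import *
A=lambda X,Y,z:onz('w9.png',X/2,60+Y/2,z)
Bq=lambda X,Y,z:onz('w8.png',(X-400)/2,60+Y/2,z)
xf,yf,F=frame(-14)
c=np.array([.456,-.367,0])
def fr(p): d=p-c; return np.round([d@xf*1e3,d@yf*1e3,p[2]*1e3],1)
for nme,f,X,Y,z in [('Ltine outer front',A,210,233,.175),('Ltine inner front',A,262,233,.175),('Ltine inner back',A,262,348,.175),('Ltine outer bridge',A,210,350,.18),('bar L',A,222,250,.178),('bar R',A,250,250,.178),('bar bottom edge',A,235,256,.178),('bar top edge',A,235,244,.178),('Rtine inner front',A,365,240,.175),('Rbar left end',A,368,255,.178),('Rbar top',A,375,248,.178),('rail L x',A,215,320,.178),
 ('bridge rear',A,250,452,.18),('w8 Rtine inner front',Bq,468,258,.175),('w8 Rtine outer front',Bq,515,258,.175),('w8 bar',Bq,490,272,.178),('w8 bridge front',Bq,480,362,.18),('w8 bridge right',Bq,543,372,.18),('w8 rail',Bq,511,330,.178),('anvil',Bq,567,247,.04),('base LF',Bq,460,142,.03),('base panel',Bq,690,150,.05),('knob skirt',Bq,760,247,.058),('bar top front',Bq,752,205,.09),('bar top rear',Bq,752,296,.09),('mark0',Bq,762,182,.05)]:
    p=f(X,Y,z); print(nme,np.round(p,4),fr(p))
E
```

```text
Ltine outer front [ 0.414  -0.3957  0.175 ] [-33.8 -38.  175. ]
Ltine inner front [ 0.4195 -0.3736  0.175 ] [-33.8 -15.3 175. ]
Ltine inner back [ 0.4708 -0.392   0.175 ] [ 20.4 -20.7 175. ]
Ltine outer bridge [ 0.4644 -0.4128  0.18  ] [ 19.2 -42.4 180. ]
bar L [ 0.4221 -0.3919  0.178 ] [-26.9 -32.4 178. ]
bar R [ 0.425  -0.3801  0.178 ] [-26.9 -20.2 178. ]
bar bottom edge [ 0.426  -0.3873  0.178 ] [-24.2 -27.  178. ]
bar top edge [ 0.4209 -0.3855  0.178 ] [-29.6 -26.4 178. ]
Rtine inner front [ 0.4335 -0.3309  0.175 ] [-30.6  29.6 175. ]
Rbar left end [ 0.4397 -0.3308  0.178 ] [-24.6  31.2 178. ]
Rbar top [ 0.4374 -0.3269  0.178 ] [-27.7  34.4 178. ]
rail L x [ 0.4519 -0.4065  0.178 ] [  5.6 -39.3 178. ]
bridge rear [ 0.518  -0.4131  0.18  ] [ 71.3 -29.7 180. ]
w8 Rtine inner front [ 0.4344 -0.3305  0.175 ] [-29.8  30.2 175. ]
w8 Rtine outer front [ 0.4394 -0.3103  0.175 ] [-29.8  51.  175. ]
w8 bar [ 0.4424 -0.3216  0.178 ] [-24.2  40.8 178. ]
w8 bridge front [ 0.4806 -0.3419  0.18  ] [ 17.8  30.3 180. ]
w8 bridge right [ 0.4922 -0.316   0.18  ] [ 22.7  58.2 180. ]
w8 rail [ 0.47   -0.3234  0.178 ] [  3.   45.7 178. ]
anvil [ 0.4565 -0.3614  0.04  ] [-0.8  5.6 40. ]
base LF [ 0.3773 -0.4069  0.03  ] [-66.7 -57.8  30. ]
base panel [ 0.4167 -0.2609  0.05  ] [-63.8  93.4  50. ]
knob skirt [ 0.4832 -0.2357  0.058 ] [ -5.4 134.   58. ]
bar top front [ 0.4528 -0.224   0.09  ] [-37.7 138.   90. ]
bar top rear [ 0.504  -0.2402  0.09  ] [ 15.9 134.6  90. ]
mark0 [ 0.4457 -0.2244  0.05  ] [-44.4 135.8  50. ]
```

```bash
cat >> h.py <<'E'
xf,yf,F=frame(-16.5); G=np.array([.4573,-.3624,.160])
E
python3 -m inch '[[255,1,-23,1,0,0,-0.7],[255,2,-23,1,0,0,-0.7],[255,2,-23,0,0,0,-0.6],[255,3,-20,0,0,0,-0.5],[255,0,0,0,0,0,0],[255,0,0,0,0,0,0]]'; python3 - <<'E'
from h import *
off(F,G+[0,0,.14])
E
```

```text
time_s: 20.2
tool_pos: [0.4583, -0.3596, 0.3023]
tool_rot: [-0.001, 0.143, 0.99, 0.001]
force: [0.2, 0.1, -3.1]
grip_width: 0.414
finger_force: 62.0
tool x,z [-0.959  0.282  0.002] [-0.002  0.002 -1.   ] need mm [-1.  -2.8 -2.3] turn [-0.1 -0.1 -0.1] q [-0.79  0.35  0.08  1.31 -0.   -0.51] F [ 0.2  0.1 -3.1] 20.2
```

```bash
python3 -m inch '[[255,-1,-2.8,-10,0,0,0],[255,0,0,-20,0,0,0],[255,0,0,-20,0,0,0],[255,0,0,-20,0,0,0],[255,0,0,-20,0,0,0],[255,0,0,-12,0,0,0],[255,0,0,0,0,0,0],[255,0,0,0,0,0,0]]'; python3 - <<'E'
from h import *
off(F,G+[0,0,.04])
im=snap('wrist','w10.png')[1]; g=im.min(2)
for v in range(140,300,5): print(v,''.join('#' if x>200 else '*' if x>150 else '+' if x>100 else '-' if x>55 else '.' for x in g[v,150:356:2]))
s=G-np.array([.0015*.959,-.0015*.284,0]); 
for nm,a,b,z in [('Ltip out',-.031,-.044,.175),('Ltip in',-.031,-.024,.175),('Rtip in',-.031,.024,.175),('Rtip out',-.031,.044,.175),('Rbridge',.0205,.03,.18),('barL',-.022,-.034,.18)]:
    p=s+a*xf+b*yf; p[2]=z; print(nm,np.round(proj('w10.png',p)))
E
```

```text
time_s: 21.0
tool_pos: [0.4572, -0.3636, 0.201]
tool_rot: [-0.001, 0.143, 0.99, 0.0]
force: [0.3, -0.4, -2.9]
grip_width: 0.413
finger_force: 61.9
tool x,z [-0.959  0.283  0.001] [-0.001  0.    -1.   ] need mm [ 0.1  1.2 -1. ] turn [-0.  -0.1 -0.1] q [-0.8   0.39 -0.11  1.07 -0.   -0.51] F [ 0.3 -0.4 -2.9] 21.0
140 +++++++++++++++++++**+-+------------------------------------------+++++++***+++++++++++++++++-....-----
145 +++++++++++++++++++**+---------+----------------------------------+**+++****+++++++++++++++++-....-----
150 +++++++++++++++++++**-----------+*+-----------+++++++++++---------*+++++**+*++++++++++++++++*-....-----
155 ++++++++++++++++++++*-----------****-------+++++++++++++++++------++++++++++++++++++++++++++-.....-----
160 +++++++++++++++++-+++-------------++--+--++++++++++++++#++++++----++++++++++++++**++++++++++-.....-----
165 +++++++++++++++++++--------+------------+++++#+++++++++++++++++-----***+++++++++++++++++++++-....------
170 +++++++++++++******************---------+++++++++++++++++++++++-----++*-+++++++++++++++++++*-....------
175 +++++++********++++++++++++
[... 2087 characters left out ...]
.................-------......-++++++++-.
275 ++++++++++.......-------.......................................................--------.......+++++++-.
280 ++++++++-..........-+++-........................................................++++-..........-+++++-.
285 ++++.................-++........................................................++..................++.
290 ++-..................................................................................................+.
295 -......................................................................................................
Ltip out [178. 167.]
Ltip in [213. 167.]
Rtip in [297. 167.]
Rtip out [332. 167.]
Rbridge [305. 253.]
barL [195. 184.]
```

```bash
python3 -m inch '[[255,0,0.3,-10,0,0,0],[255,0,0,-10,0,0,0],[255,0,0,-8,0,0,0],[255,0,0,0,0,0,0],[255,0,0,0,0,0,0]]'| grep -E 'pos|force: \['; for i in 1 2 3 4; do python3 -m inch '[[255,0,0,-2.5,0,0,0],[255,0,0,0,0,0,0]]'| grep -E 'pos|force: \['; done
```

```text
tool_pos: [0.4568, -0.3634, 0.1722]
force: [-0.2, 0.1, -1.6]
tool_pos: [0.4571, -0.3637, 0.1701]
force: [0.3, -0.4, -2.6]
tool_pos: [0.457, -0.3635, 0.1674]
force: [-0.4, -0.0, -3.3]
tool_pos: [0.4569, -0.3634, 0.1648]
force: [-0.5, 0.6, -2.7]
tool_pos: [0.4569, -0.3634, 0.1622]
force: [-0.1, -0.1, -2.4]
```

```bash
for i in 1 2 3 4; do python3 -m inch '[[255,0,0,-1.5,0,0,0],[255,0,0,0,0,0,0]]'| grep -E 'pos|force: \['; done
```

```text
tool_pos: [0.4571, -0.3636, 0.1611]
force: [0.2, -0.8, -2.8]
tool_pos: [0.4571, -0.3636, 0.1609]
force: [-2.8, 2.3, 5.0]
tool_pos: [0.4572, -0.3636, 0.1608]
force: [-3.6, 5.1, 14.4]
tool_pos: [0.4572, -0.3637, 0.1607]
force: [-6.6, 7.7, 21.0]
```

```bash
python3 -m inch '[[255,0,0,4,0,0,0],[255,0,0,0,0,0,0]]'| grep -E 'pos|force: \['; for i in 1 2; do python3 -m inch '[[255,1,3,0,0,0,0],[255,0,0,0,0,0,0]]'| grep -E 'pos|force: \['; done; for i in 1 2 3 4; do python3 -m inch '[[255,-1,-3,0,0,0,0],[255,0,0,0,0,0,0]]'| grep -E 'pos|force: \['; done
```

```text
tool_pos: [0.4575, -0.3639, 0.1613]
force: [0.5, 0.5, -3.0]
tool_pos: [0.4584, -0.3614, 0.1609]
force: [-0.1, -1.7, 1.1]
tool_pos: [0.4587, -0.3604, 0.161]
force: [-2.6, -7.9, -0.6]
tool_pos: [0.4586, -0.3604, 0.1609]
force: [0.5, 0.1, 3.1]
tool_pos: [0.458, -0.362, 0.161]
force: [1.6, 3.5, 6.3]
tool_pos: [0.4571, -0.3646, 0.161]
force: [1.3, 5.2, 6.9]
tool_pos: [0.4561, -0.3675, 0.161]
force: [1.1, 4.4, 7.1]
```

```bash
python3 -m inch '[[255,0.9,2.7,0.3,0,0,0],[255,0,0,0,0,0,0]]'| grep -E 'pos|force: \['; for i in 1 2 3; do python3 -m inch '[[255,2.5,-0.7,0,0,0,0],[255,0,0,0,0,0,0]]'| grep -E 'pos|force: \['; done; echo; for i in 1 2 3 4 5 6; do python3 -m inch '[[255,-2.5,0.7,0,0,0,0],[255,0,0,0,0,0,0]]'| grep -E 'pos|force: \['; done
```

```text
tool_pos: [0.4562, -0.3666, 0.1609]
force: [-0.4, -0.5, 2.8]
tool_pos: [0.4565, -0.3666, 0.1609]
force: [-5.0, 2.5, 8.7]
tool_pos: [0.4586, -0.3671, 0.161]
force: [-6.9, 3.9, 9.1]
tool_pos: [0.4611, -0.3677, 0.161]
force: [-6.3, 3.3, 9.1]

tool_pos: [0.4609, -0.3677, 0.161]
force: [0.2, 2.3, 4.6]
tool_pos: [0.4591, -0.3676, 0.1609]
force: [2.6, 0.4, 1.9]
tool_pos: [0.4561, -0.3671, 0.161]
force: [1.9, -0.4, 0.9]
tool_pos: [0.4535, -0.3665, 0.161]
force: [3.6, -1.9, 1.1]
tool_pos: [0.4533, -0.3664, 0.1611]
force: [9.4, -3.2, -3.1]
tool_pos: [0.453, -0.3663, 0.1614]
force: [15.2, -4.7, -5.4]
```

```bash
python3 -m inch '[[255,8,0.8,1,0,0,0],[255,0,0,0,0,0,0],[255,0,0,0,0,0,0]]'; python3 -c "
from h import *
off(F,np.array([.4584,-.3645,.161]))"
```

```text
time_s: 26.85
tool_pos: [0.4553, -0.3631, 0.161]
tool_rot: [-0.002, 0.143, 0.99, 0.001]
force: [0.2, -0.7, -2.2]
grip_width: 0.416
finger_force: 62.3
tool x,z [-0.959  0.283  0.005] [-0.004  0.002 -1.   ] need mm [ 3.1 -1.4 -0. ] turn [-0.1 -0.2 -0.1] q [-0.8   0.42 -0.17  0.98 -0.   -0.51] F [ 0.2 -0.7 -2.2] 26.85
```

```bash
python3 -m inch '[[255,3,-1.4,0,0,0,0],[255,0,0,-0.7,0,0,0],[255,0,0,0,0,0,0]]'| grep -E 'pos|force: \['; python3 -m inch '[[120,0,0,0,0,0,0],[120,0,0,0,0,0,0],[110,0,0,0,0,0,0],[110,0,0,0,0,0,0],[110,0,0,0,0,0,0]]'; python3 - <<'E'
from h import *
off(F,np.array([.4584,-.3645,.161])); im=snap('wrist','w11.png')[1]; g=im.min(2)
for v in range(150,290,5): print(v,''.join('#' if x>200 else '*' if x>150 else '+' if x>100 else '-' if x>55 else '.' for x in g[v,150:356:2]))
E
```

```text
tool_pos: [0.4589, -0.3651, 0.161]
force: [-0.4, 0.5, -1.0]
time_s: 27.65
tool_pos: [0.4595, -0.3654, 0.1613]
tool_rot: [-0.001, 0.143, 0.99, -0.0]
force: [0.2, 0.9, 1.4]
grip_width: 0.568
finger_force: 0.0
tool x,z [-0.959  0.283  0.001] [-0.001  0.    -1.   ] need mm [-1.1  0.9 -0.3] turn [-0.  -0.1 -0.1] q [-0.8   0.43 -0.16  0.98 -0.   -0.51] F [0.2 0.9 1.4] 27.65
150 ++++++++++++++++*+--------------------------------------------------+++++++++++++++++++++++++++++++-...
155 +++++++++++++-+++*---------------------------++++++++++++++----------+++++****++++++++++++++++++++*-...
160 ++++++++++++++++++------------+*++--------++++++++++++++++++++------++++++++++++++++++++++++++++++-....
165 ++++++++++++++++++--------------++------++++++++++++++++++++++++-----*++++++++++++++++++++++++++++-....
170 ++++++++++++++++-----------------------++++++++++++++++++++++++++------*++++++++++****+++++++++++*-....
175 ++++++++++++++++-----------------------+++++++++++++++++++++++++++----++++++++++++++++++++++++++++-....
180 +++++++++++++++++++++++++++-------------........................------++++++*
[... 1594 characters left out ...]
.........................++-......------.....+++++++
260 +****-.....-------.......++..................................................++.......------......+++++
265 ++++......-------........+....................................................-........-------.....-+++
270 ++-......-------.........*..............................................................-------......++
275 *......--------..........#...............................................................-------.......
280 ......--------...........#....................................................-...........-------......
285 ..........+++-...........-....................................................-...........+++-.........
```

Released: the collar is centred between the rails (174 to 332). Now I go up and over the selector, and look with code from two heights.

```bash
python3 -m inch '[[110,0,0,6,0,0,0],[110,0,0,14,0,0,0],[110,0,0,30,0,0,0],[110,0,0,40,0,0,0],[110,0,0,35,0,0,0],[110,7,40,0,0,0,0],[110,7,45,0,0,0,0],[110,7,45,0,0,0,0],[110,0,0,0,0,0,0],[110,0,0,0,0,0,0]]'; python3 - <<'E'
from h import *
off(F,np.array([.4807,-.2346,.286])); im=snap('wrist','w12.png')[1]; g=im.min(2)
print(proj('w12.png',[.4807,-.2346,.08]))
for v in range(110,290,4): print(v,''.join('#' if x>190 else '*' if x>140 else '+' if x>95 else '-' if x>50 else '.' for x in g[v,170:350:2]))
E
```

```text
time_s: 28.7
tool_pos: [0.4808, -0.2347, 0.287]
tool_rot: [-0.0, 0.142, 0.99, -0.0]
force: [-0.6, 0.3, -0.1]
grip_width: 0.568
finger_force: 0.0
tool x,z [-0.96   0.281  0.   ] [-0.001 -0.001 -1.   ] need mm [-0.1  0.1 -1. ] turn [ 0.  -0.  -0.2] q [-0.59  0.26 -0.08  1.23 -0.   -0.31] F [-0.6  0.3 -0.1] 28.7
[253.026551   163.10157709]
110 +-++++-++---+--------------+-------------------------------+++++++++++++++++++++++++++****
114 +++++++++++-+++---------.....-------------------------------++++++++++++++*+*++********++*
118 *********************+.--------------------------------------.++++++++++******************
122 **********************.--------------------------------------.++++++++********************
126 **********************.------------------#+----#-------------.+++*****+*******************
130 +*********************.--------------..-.#+---#+--------------****************************
134 +*********************.-------------...-....-------#*--------.++**************************
138 +*********************.-------------.----+--++----*-----------****************************
1
[... 2813 characters left out ...]
*****-..............-------.....-..
262 -+++------.....+++++++**+++++*********----------+************--.............-------.......
266 +++------......++++++++***************--------+***************......-........-------......
270 +-------.......++***+**+***+***********----+******************+..--+-.........-------.....
274 +---+-.........++++++++***************+--**********************++-++-..........-------....
278 -----..........++++*************************************************-..........--------...
282 ++++--.........+*+++*****************+**************************+++.-...........++++++-...
286 ++++--.........-****+++*+****************************************-..............+++.......
```

```bash
python3 - <<'E'
from h import *
from scipy.optimize import least_squares
im=cv2.imread('pics/w12.png').min(2).astype(float)
# marks: bright blobs on the panel
sub=(im>120).astype(np.uint8); sub[:, :245]=0; sub[:,290:]=0; sub[:120]=0; sub[180:]=0
nl,lab,stt,cen=cv2.connectedComponentsWithStats(sub)
m=[(c,s[4]) for c,s in zip(cen[1:],stt[1:]) if s[4]>3]; print([(np.round(c,1).tolist(),int(a)) for c,a in m])
pts=[c for c,a in m if a<40]
P=[onz('w12.png',*c,.05) for c in pts]
def f(p):
    d=np.array([q[:2]-p[:2] for q in P]); return np.hypot(d[:,0],d[:,1])-p[2]
r=least_squares(f,[.481,-.235,.04]); print('centre',r.x,np.round(r.fun*1e3,1))
for q in P:
    d=q[:2]-r.x[:2]; print(np.round(np.degrees(np.arctan2(d@yf[:2],-d@xf[:2])),1),end=' ')
c=np.array([*r.x[:2],0])
for z in (.09,.1,.105): print(z,[np.round(proj('w12.png',c+[0,0,z]+s*.025*xf+t*.008*yf),1).tolist() for s in(-1,1) for t in (-1,1)])
for u in (250,254,258): print(u,[(v,int(im[v,u])) for v in range(124,200,2)])
for v in (150,160,170,180): print(v,[(u,int(im[v,u])) for u in range(226,282,1)])
E
```

```text
[([252.5, 127.0], 18), ([263.3, 128.9], 19), ([272.4, 134.5], 20), ([265.4, 158.6], 426), ([252.0, 160.9], 484), ([279.2, 142.7], 20), ([282.3, 152.8], 22), ([282.1, 163.2], 19), ([277.9, 172.6], 22)]
centre [ 0.47954528 -0.23470326  0.03570343] [ 0.  -0.  -0.1  0.1 -0.1  0.2 -0.1]
-0.5 20.0 40.3 60.4 80.7 100.9 121.0 0.09 [[245.2, 140.6], [260.3, 140.6], [245.3, 186.2], [259.8, 186.3]]
0.1 [[245.0, 141.8], [260.5, 141.9], [245.1, 188.6], [260.0, 188.7]]
0.105 [[244.8, 142.4], [260.6, 142.5], [245.0, 189.8], [260.1, 189.9]]
250 [(124, 68), (126, 68), (128, 69), (130, 45), (132, 49), (134, 49), (136, 51), (138, 76), (140, 66), (142, 111), (144, 146), (146, 166), (148, 166), (150, 165), (152, 165), (154, 166), (156, 166), (158, 167), (160, 169), (162, 169), (164, 174), (166, 174), (168, 175), (170, 175), (172, 176), (174, 177), (176, 178), (178, 178), (180, 176), (182, 175), (184, 169), (186, 119), (188, 74), (190, 74), (192, 73), (194, 76), (196, 62), (198, 139)]
254 [(124, 104), (126, 100), (128, 100), (130, 98), (132, 46), (134, 46), (136, 54), (138, 87), (140, 90), (142, 117), (144
[... 2689 characters left out ...]
(276, 125), (277, 74), (278, 68), (279, 72), (280, 75), (281, 75)]
180 [(226, 72), (227, 71), (228, 72), (229, 71), (230, 72), (231, 73), (232, 73), (233, 72), (234, 73), (235, 72), (236, 73), (237, 72), (238, 72), (239, 72), (240, 74), (241, 72), (242, 72), (243, 72), (244, 71), (245, 66), (246, 124), (247, 145), (248, 164), (249, 176), (250, 176), (251, 176), (252, 175), (253, 175), (254, 175), (255, 176), (256, 173), (257, 156), (258, 144), (259, 93), (260, 73), (261, 72), (262, 74), (263, 74), (264, 74), (265, 73), (266, 74), (267, 74), (268, 74), (269, 74), (270, 75), (271, 75), (272, 74), (273, 75), (274, 75), (275, 74), (276, 73), (277, 75), (278, 74), (279, 74), (280, 75), (281, 74)]
```

The marks fit exactly (centre (0.4795, −0.2347), yaw −16.5°) and the knob is at click 0. I'll descend and grip the bar.

```bash
python3 -m inch '[[110,-1.3,0,-30,0,0,0],[110,0,0,-45,0,0,0],[110,0,0,-45,0,0,0],[110,0,0,-45,0,0,0],[110,0,0,-35,0,0,0],[110,0,0,-20,0,0,0],[110,0,0,-10,0,0,0],[110,0,0,0,0,0,0],[110,0,0,0,0,0,0]]'| grep -E 'pos|force: \['; python3 -c "
from h import *
off(F,np.array([.4795,-.2347,.049]))"
```

```text
tool_pos: [0.4798, -0.2365, 0.057]
force: [0.2, 0.3, 0.3]
tool x,z [-0.959  0.284  0.   ] [-0. -0. -1.] need mm [-0.3  1.8 -8. ] turn [ 0. -0. -0.] q [-0.6   0.45 -0.43  0.69 -0.   -0.31] F [0.2 0.3 0.3] 29.65
```

```bash
python3 -m inch '[[110,-0.3,1.8,-4,0,0,0],[110,0,0,-4,0,0,0],[110,0,0,0,0,0,0]]'| grep -E 'pos|force: \['; python3 -m inch '[[255,0,0,0,0,0,0],[255,0,0,0,0,0,0],[255,0,0,0,0,0,0],[255,0,0,0,0,0,0],[255,0,0,0,0,0,0],[255,0,0,0,0,0,0]]'
```

```text
tool_pos: [0.4789, -0.2335, 0.0483]
force: [-0.3, 0.6, -0.2]
time_s: 30.55
tool_pos: [0.4788, -0.2345, 0.0487]
tool_rot: [-0.001, 0.143, 0.99, -0.001]
force: [-2.4, -3.1, 6.1]
grip_width: 0.168
finger_force: 60.1
```

```bash
python3 -m inch '[[255,0,0,0,0,0,-4],[255,0,0,0,0,0,-8],[255,0,0,0,0,0,-8],[255,0,0,0,0,0,-8],[255,0,0,0,0,0,-8],[255,0,0,0,0,0,-8],[255,0,0,0,0,0,-8],[255,0,0,0,0,0,-8],[255,0,0,0,0,0,-8],[255,0,0,0,0,0,-8]]'; python3 -m inch '[[255,0,0,0,0,0,-4],[255,0,0,0,0,0,0],[255,0,0,0,0,0,0],[255,0,0,0,0,0,0]]';  python3 -c "
from h import *
_,_,F4=frame(-96.5); off(F4,np.array([.4795,-.2347,.0487]))"
```

```text
time_s: 31.55
tool_pos: [0.4807, -0.2332, 0.0487]
tool_rot: [0.0, 0.724, 0.69, 0.002]
force: [2.3, 1.1, 3.0]
grip_width: 0.172
finger_force: 59.8
time_s: 31.95
tool_pos: [0.4808, -0.2333, 0.0488]
tool_rot: [0.0, 0.745, 0.667, 0.002]
force: [5.2, 2.1, 3.5]
grip_width: 0.173
finger_force: 59.9
tool x,z [0.11  0.994 0.003] [ 0.004  0.002 -1.   ] need mm [-1.3 -1.4 -0.1] turn [-0.1  0.2 -0.2] q [-0.59  0.46 -0.45  0.66  0.    1.09] F [5.2 2.1 3.5] 31.95
```

Turned by 80°. I release, lift and check both the knob pointer and the probe.

```bash
python3 -m inch '[[110,0,0,0,0,0,0],[110,0,0,0,0,0,0],[110,0,0,0,0,0,0],[110,0,0,0,0,0,0],[110,0,0,10,0,0,0],[110,0,0,30,0,0,0],[110,0,0,45,0,0,0],[110,0,0,45,0,0,0],[110,0,0,45,0,0,0],[110,0,0,45,0,0,0]]'; python3 -m inch '[[110,-15,15,15,0,0,0],[110,0,0,0,0,0,0],[110,0,0,0,0,0,0]]' | grep pos; python3 - <<'E'
from h import *
m,im=snap('wrist','w13.png'); g=im.min(2)
c=np.array([.4795,-.2347,.09]); u,v=proj('w13.png',c).astype(int); print(u,v)
for k in (3,4,5):
    a=np.radians(20*k); print(k,np.round(proj('w13.png',c+.025*(-np.cos(a)*xf+np.sin(a)*yf)),0),np.round(proj('w13.png',c+[0,0,-.04]+.0357*(-np.cos(a)*xf+np.sin(a)*yf)),0))
for w in range(v-40,v+40,3): print(w,''.join('#' if x>215 else '*' if x>140 else '+' if x>95 else '-' if x>50 else '.' for x in g[w,u-45:u+45]))
snap('scene','c13.png')
i=cv2.imread('pics/c13.png').min(2); s=np.array([.4573,-.363,.175])
for nm,z in (('nose tip',-.118+.0),('collar',0),('head end',.052)): print(nm,np.round(proj('c13.png',s+[0,0,z])))
E
```

```text
time_s: 32.95
tool_pos: [0.4784, -0.2333, 0.271]
tool_rot: [-0.0, 0.746, 0.666, 0.001]
force: [1.3, -0.5, -1.0]
grip_width: 0.57
finger_force: 0.0
tool_pos: [0.4638, -0.2186, 0.2835]
269 177
3 [261. 156.] [257. 142.]
4 [269. 155.] [268. 140.]
5 [277. 156.] [278. 142.]
137 *++++++----+++++++++++++++++++++---++++++++-##+-+++++++---+++++++-----------------------+*
140 *++++++---++++++++++++++++++++--*##+--------##+-+++++--##*+++++++++++++++++++++++---------
143 ++++++------------+-+-------+++--*##+-------##+-++++-+##*--++++++---++++++++++++++++++++++
146 ++++++----------------*##*+-------***-------------+--*#*-+++++--*##*+-+++++++++++++++++++-
149 +++++-------------------+###+-------------------------+++-++-*###+--+++++++++++++++++++++-
152 +++++----------+-------------------+*++++++-***++**#**+-----------++++++++++++++++++++++--
155 ++++----------+#####+---------+***+++++---++-##*+++-*####**+------+++++++++++++++++++++--+
158 ++++---------------+#*------*###***+++-+*****###******#######*----+-+++++++++++++++++++--*
161 ++++---------------------+*#####***+++-+**#########***#########*+--
[... 1094 characters left out ...]
------------------***########**+---------------------------**********
200 **+++------------------------------------++++****+-----------------------------***********
203 **####**************++--------------------------------------------------------+***********
206 *##**********************************+++--------------------------------------************
209 **###*************************************************+++--------------------*************
212 ######******************************************************************++****************
215 ######************************************************************************************
nose tip [353. 280.]
collar [360. 246.]
head end [364. 230.]
```

The bar lines up with mark 4 (column 268, as predicted). A last quick check of the hanging probe in the scene view:

```bash
python3 - <<'E'
from h import *
im=cv2.imread('pics/c13.png').min(2)
for v in range(215,295,2): print(v,''.join('#' if x>190 else '*' if x>140 else '+' if x>95 else '-' if x>55 else '.' for x in im[v,325:410]))
s=np.array([.4573,-.363,.175])
for nm,a,b,z in (('head end',0,0,.052),('collar LF',-.017,.034,.009),('collar RF',-.017,-.034,.009),('collar LB',.017,.034,.009),('nose',0,0,-.118),('tine L tip',-.032,.034,0),('tine R tip',-.032,-.034,0)): print(nm,np.round(proj('c13.png',s+a*xf+b*yf+[0,0,z])))
x=arm.read_state(); print(x['force'],x['finger_force'],x['time_s'])
E
```

```text
215 .--------.......-+*******************************************************************
217 ------........+**********************************************************************
219 ----......+**************************************************************************
221 -......++***************************************************************************+
223 .....+*****************************************##*********************************++-
225 ..-+*********************************++++*##########****************************++---
227 +*******************************++--.....-*###**######*************************+-----
229 *****************************+-............+*###########**********************+------
231 *****************************+...............+*###########******************+--------
233 *************************###*+.................-*###########**************+----------
235 +********************#####**+...................*#############**********++-----------
237 .-+*************####***#####*..................-################*******+-------------
239 -.--+*********##
[... 1997 characters left out ...]
*++++++-------------------+++*********++++**********
285 *********++++++++++++++++*+*++*****++++++------------------+--+**********************
287 *****+++++++++++++++++*++++*+********++++++-----------------++***********************
289 ++++++++++++++++++++++++*************+++++++++----------++********************++++***
291 +++++++++++++++++++++++************++++++++++++------+++*****************************
293 ++++++++++++++++++++++++++******+++++++++++++++++++++++******************************
head end [364. 230.]
collar LF [346. 236.]
collar RF [364. 256.]
collar LB [358. 232.]
nose [353. 280.]
tine L tip [340. 241.]
tine R tip [358. 261.]
[ 0.26068079 -0.13152023  0.18542569] 0.0 33.35
```

The black head stands upright above the fork at about (364,236), as predicted, and the collar lies in the fork. I'm handing in.

```bash
python3 -c "
from bench import arm; print(arm.hand_in())"
```

```text
the job is handed in; nothing more can be done
None
```

I handed the job in at about 33 s of the 67 s limit; the verdict was not shown. By my last checks the probe leaned home in the block and was regripped by its head, it now hangs released in the fork with its display to the front, and the selector stands at the fourth click.

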